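Sort the shackle pins, then hold the swing arm level over the mounting collar

TASK

Get the swing arm ready for fitting: first lay the two loose bronze shackle pins flat in the white sorting tray, the short one in the narrow row with its twin and the long one in the wide row, so that they are to hand. Then pick the dark cast swing arm up at its balance point and finish while still holding it, level and still, with its big ring hub centred over the aluminium mounting collar in the cam-lock bracket and about 4 cm clear above the collar's top, so that my mate can wipe the collar and guide it on. Leave everything else on the counter where it is.

Things in the scene. Friction and masses are not known exactly. Their poses are not given: they have to be found in the camera images.
- pin_short: Loose bronze shackle pin, the short one, 64 mm long, flat on the counter: 12 mm round shank (x = -10 to +32 mm) and at -x a flat round eye 22 mm across, 12 mm thick, so it does not roll. Origin: underside, mid-length, within 5 mm of its balance; x along it, z up. About 90 g. Lies within 52 degrees of world x; swaps places with the long one from run to run.
- pin_long: Loose bronze shackle pin, the long one: same shape and thickness as the short one (12 mm shank, 22 mm eye at -x) but 92 mm long; shank from x = -24 to +46 mm. Origin: underside, mid-length, within 5 mm of its balance; x along it, z up. About 130 g. Lies within 52 degrees of world x.
- pin_stowed: Third bronze shackle pin, a twin of the short one (64 mm), already lying in the narrow row at the tray's -y end (48 mm from the row's middle), across the row. Stays there. Origin: underside, middle of its length.
- pin_tray: Fixed white sorting tray, 203 (x) by 150 mm (y), floor 4 mm thick, walls 5 mm thick, tops 16 mm over the counter. A wall splits it into two rows running along y: the narrow row (-x side, nearer the robot) is 80 mm wide inside, the wide row (+x side) 108 mm, both 140 mm long. Pins lie across a row, along the tray's x. Origin: centre of its underside. Yaw within 18 degrees.
- row_short (a point): Middle of the floor of the narrow row, for short pins (4 mm above the counter). Axes as the tray's: x across the row, y along it. Free for 90 mm from the +y end; the stowed pin lies at y = -48 mm.
- row_long (a point): Middle of the floor of the wide row, for long pins (4 mm above the counter), empty. Axes as the tray's.
- swing_arm: Dark cast arm on the counter, 0.37-0.55 kg, 262 mm long. +x end: split ring hub, 74 mm outside, 50 mm bore, 40 mm high; -x end: boss 30 mm across. Between them a straight bar 18 mm wide, upright sides, from z = 8 to 32 mm. Origin: the balance point, on the bar's centre line, at the underside; 60 mm from hub axis, 150 mm from boss axis. x towards the hub (away from the robot, yaw under 21 degrees).
- hub_under (a point): Centre of the hub's bore at its underside: 60 mm along +x from the swing arm's origin, z = 0 of the swing arm. Axes as the swing arm's.
- cam_bracket: Fixed grey cam-lock bracket, base plate 170 by 100 mm, with V jaw, sliding jaw, chrome cam lobe and a lever with black grip towards +y (top at 60 mm); it grips the upright aluminium mounting collar, a tube 44 mm outside, 33 mm inside, whose top at 90 mm is its highest point. Origin: on the counter, on the collar's axis. Yaw within 23 degrees.
- collar_top (a point): Centre of the collar's top, on its axis, 90 mm above the counter. z up.
- float: Squat orange float, 114 mm across, 60 mm high, bystander. Origin: centre of its underside.
- probe_sleeve: Clear acrylic temperature probe sleeve standing on its 40 mm flange, tube 24 mm, 82 mm high, bystander. Origin: centre of its underside.
- sensor_cap: Black sensor cap, 44 mm across, 27 mm high, bystander. Origin: centre of its underside.
- spanner: Steel spanner, 170 mm long, lying flat near the robot's left, bystander. Origin: near its middle.
- grease_tin: Round metal tin, 71 mm across, 42 mm high, bystander. Origin: centre of its underside.
Things that resemble listed ones, but are neither listed nor needed, are in the scene too. Leave any green or red look-alike of the pin_short alone.

How it is judged:
By the outcome, as a careful person would: the job done as asked, in the order asked, and still so for the second after the job is handed in, while the arm keeps its last pose, push and grip.
It also fails if it takes over 69 s, if anything falls off the work surface, if the arm or the gripper's body presses on something with over 40 N, if the wrist force passes 120 N, or if a joint passes its speed limit or range.

ROBOT

A 7-joint arm with a two-finger parallel gripper is mounted at the origin on the work surface. World frame = base frame: x ahead of the robot, y to its left, z up, the work surface at z = 0. Lengths are in m, angles in rad, forces in N, time in s.
With the tool pointing down it reaches from about 0.35 to 0.9 m from the base axis. Payload 8.1 kg.
Tool frame: the origin (TCP) lies at the centre of the arm's flange, where the gripper is bolted on; the fingertips stand 178 mm ahead of it and the grasp point (between the pads) lies 159 mm ahead of it; z points along the fingers, y is the direction in which the jaws open and shut (so a half turn about z gives the same grasp; the last joint's range is limited). The gripper opens to 92 mm and grips with 3 to 60 N. Pads are 19 mm wide; open, the fingers measure 130 mm over their backs; the gripper's body (75 mm by 190 mm) begins 47 mm behind the grasp point.
Start: joints at [-1.45, 0.434, 0.025, 1.573, -0.012, 1.134, -0.075], TCP at [0.139, 0.609, 0.405] pointing down, gripper open.
Joint ranges: [-2.62, 2.62], [-0.44, 2.09], [-1.27, 1.32], [0.08, 2.57], [-1.32, 4.46], [0.12, 2], [-2.74, 2.74]. Speed limits (rad/s): [2.22, 2.22, 3.01, 3.01, 3.14, 3.14, 3.14].

INTERFACE

Orientations are given as a rotation vector (axis times angle).
In Python, from cell import arm gives the robot as it stands. The module is installed in compiled form; this text tells all that it offers.
- The arm moves only by the tool move_arm, never from a script. Its argument "steps" is a list of rows, each a list of 4 numbers: the shift along the tool's x, y, z in mm, then the turn about the tool's z in rad. In form: [[x, y, z, twist], ...]. A call has 1 to 20 rows; each row is the pose to reach, as a shift and turn from the pose commanded when the call began, along the tool's axes at that moment; what a row does not reach only later rows make up. A row lasts 1/8 s, in which the tool goes at most 62.5 mm and 10.7 degrees, less where a joint would pass 70% of its speed; a pose out of reach is approached as far as the arm can. A call with a gripper value outside its range is refused whole. "grip" is the finger opening in mm, from 0 to 91.8, set as the call begins (left out, the last holds). The fingers move at their own pace and stop on an object; "grip_force" is the grip in N (left out, the last holds). Time passes only in rows, so rows that repeat a pose let the fingers close. It gives the time, the measured TCP pose, the force and the opening at its end, in the units of the state.
- arm.observe(): the state, without advancing time (a new reading comes with each control period).
- arm.get_image(name): name is "scene" or "side" or "wrist"; returns the picture (400x640x3 uint8, red, green, blue); there is no depth.
- arm.camera_info(name): a dict with "mtx" (3x3 intrinsics, pixels), "pose" (4x4, takes a point from camera to world coordinates); the wrist camera has in their place "T_tool_cam" (4x4, takes a point from camera to tool coordinates, whose origin is the TCP and whose axes are the flange's). Camera axes: x right, y down, z forward; pixel columns grow to the right and rows downward; lengths in m; the calibration is good to about 2 mm. A picture is of the moment at which its call begins: read the wrist's pose just before it. camera_info takes no time and is no camera call.
- arm.sign_off(): hands the job in, once; it reports no verdict.
The state is a dict: "clock": time; "joints": joint angles; "dq": joint speeds; "joint_efforts": joint torques, N m; "position": TCP position; "ee_rot": TCP orientation; "force": force on the tool from outside, world axes, zero at the start; "ft_torque": the same for the moment, N m; "width": opening from 0.0 (shut) to 1.0 (fully open).
Only numpy, scipy, OpenCV 4.12 (cv2) and the standard library are available. Lean on these libraries where they do the work, as an engineer would, in place of code of your own. Each camera call takes 0.05 s, during which the arm holds its last target.

## Working session

There is one attempt and no reset: what is moved stays moved. The work goes in short steps, Python scripts to look and compute and a tool call to move; the robot and the scene stay as the last step left them, time stands still between calls to the robot, and variables do not carry over. Pictures are saved under pics/ and viewed, and the job is handed in when it is done.

Besides the shell and the picture viewer there is one more tool, called after "Request:" by a JSON object that holds its "name" and its "arguments", one argument or row to a line. move_arm: Moves the arm, as the interface text tells. Its arguments: {"type":"object","properties":{"steps":{"type":"array"},"grip":{"type":"number"},"grip_force":{"type":"number"}},"required":["steps"]}

```bash
mkdir -p pics; python3 - <<'E'
from cell import arm
import cv2,numpy as np
s=arm.observe()
print({k:np.round(v,3) for k,v in s.items()})
for n in ["scene","side","wrist"]:
    im=arm.get_image(n); cv2.imwrite(f"pics/{n}0.png",im[:,:,::-1])
    ci=arm.camera_info(n)
    for k,v in ci.items(): print(n,k,np.round(v,4).tolist() if not isinstance(v,str) else v)
E
```

```text
{'clock': np.float64(0.0), 'joints': array([-1.45 ,  0.435,  0.025,  1.574, -0.012,  1.134, -0.075]), 'dq': array([-0.002, -0.001,  0.001,  0.002, -0.001,  0.   ,  0.002]), 'joint_efforts': array([-0.0000e+00, -6.6785e+01,  9.8500e-01, -3.1447e+01, -6.1000e-02,
        4.2000e-02,  0.0000e+00]), 'position': array([0.139, 0.609, 0.404]), 'ee_rot': array([-3.510e-01, -3.122e+00,  2.000e-03]), 'force': array([-0.152,  0.827, -0.2  ]), 'ft_torque': array([ 0.037, -0.013, -0.071]), 'width': np.float64(0.999)}
scene mtx [[377.1825, 0.0, 319.6411], [0.0, 377.1825, 199.0835], [0.0, 0.0, 1.0]]
scene pose [[0.8641, 0.3144, -0.3932, 0.9935], [0.503, -0.5088, 0.6987, -0.7223], [0.0196, -0.8014, -0.5978, 0.7207], [0.0, 0.0, 0.0, 1.0]]
side mtx [[486.2028, 0.0, 317.8855], [0.0, 486.2028, 201.5912], [0.0, 0.0, 1.0]]
side pose [[0.9463, -0.1937, 0.2587, 0.2627], [-0.3226, -0.6169, 0.7179, -0.8541], [0.0205, -0.7628, -0.6463, 0.8949], [0.0, 0.0, 0.0, 1.0]]
wrist mtx [[327.9681, 0.0, 317.4692], [0.0, 327.9681, 195.9316], [0.0, 0.0, 1.0]]
wrist T_tool_cam [[-0.0003, -0.9692, -0.2463, 0.0663], [1.0, -0.0001, -0.0008, -0.0007], [0.0008, -0.2463, 0.9692, 0.0204], [0.0, 0.0, 0.0, 1.0]]
```

View pics/scene0.png

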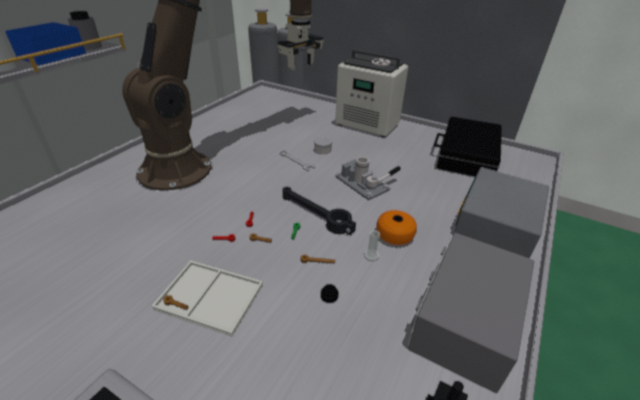

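View pics/side0.png

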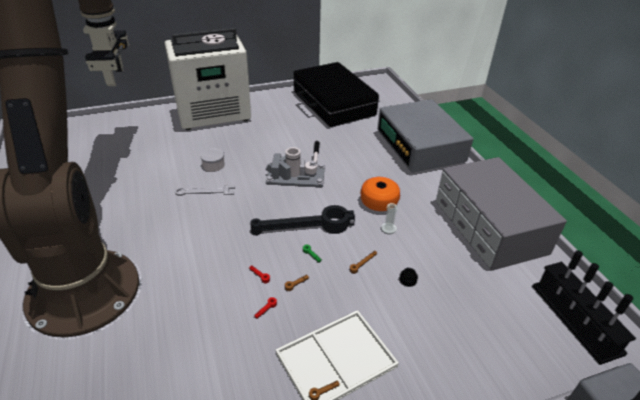

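View pics/wrist0.png

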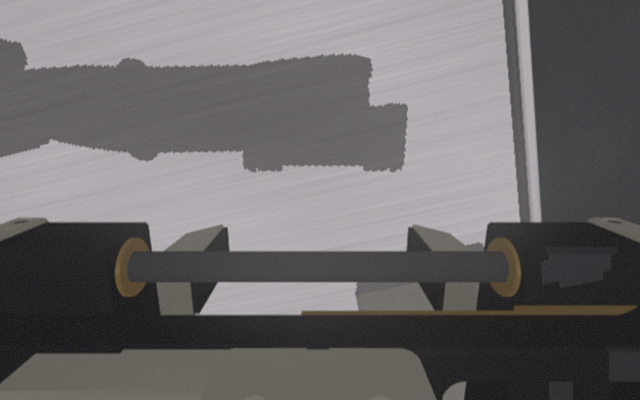

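The scene view shows the short pin near (260,239), the long pin near (318,260), the tray near (208,295), the arm's hub near (340,220) and the collar near (361,163). The side view shows the same things at (297,283), (363,262), (337,355), (336,218) and (292,155). Next I measure these from both views.

```bash
cat > h.py <<'E'
import cv2,numpy as np
from cell import arm
from scipy.spatial.transform import Rotation as R
def cam(n,s=None):
    ci=arm.camera_info(n)
    if n!="wrist": return np.array(ci["mtx"]),np.array(ci["pose"])
    T=np.eye(4);T[:3,:3]=R.from_rotvec(s["ee_rot"]).as_matrix();T[:3,3]=s["position"]
    return np.array(ci["mtx"]),T@np.array(ci["T_tool_cam"])
def ray(c,p):
    K,T=c; d=T[:3,:3]@np.linalg.inv(K)@np.array([p[0],p[1],1.]); return T[:3,3],d/np.linalg.norm(d)
def plane(c,p,z):
    o,d=ray(c,p); return o+d*(z-o[2])/d[2]
def tri(c1,p1,c2,p2):
    A=np.zeros((3,3));b=np.zeros(3);rs=[ray(c1,p1),ray(c2,p2)]
    for o,d in rs:
        M=np.eye(3)-np.outer(d,d);A+=M;b+=M@o
    x=np.linalg.solve(A,b); return x,[np.linalg.norm((np.eye(3)-np.outer(d,d))@(x-o)) for o,d in rs][0]*2
def proj(c,X):
    K,T=c; q=K@(T[:3,:3].T@(np.array(X)-T[:3,3])); return q[:2]/q[2]
def comps(mask,amin=20):
    cs,_=cv2.findContours(mask.astype(np.uint8)*255,cv2.RETR_EXTERNAL,cv2.CHAIN_APPROX_NONE)
    return [c for c in cs if cv2.contourArea(c)>amin]
def hsv(im): return cv2.cvtColor(im,cv2.COLOR_RGB2HSV)
E
python3 - <<'E'
from h import *
C={}
for n in ["scene","side"]:
    im=cv2.imread(f"pics/{n}0.png")[:,:,::-1].copy();h=hsv(im);c=cam(n)
    m=(h[...,0]>7)&(h[...,0]<20)&(h[...,1]>120)&(h[...,2]<215)
    for k in comps(m,25):
        x,y,w,hh=cv2.boundingRect(k);M=cv2.moments(k)
        r=cv2.minAreaRect(k);b=cv2.boxPoints(r)
        cen=(M['m10']/M['m00'],M['m01']/M['m00'])
        P=[plane(c,q,0.006)[:2].round(3).tolist() for q in b]
        print(n,"bronze",np.round(cen,1),cv2.contourArea(k),plane(c,cen,.006).round(3)[:2],np.round(r[1],1),P)
    big=cv2.resize(im,None,fx=3,fy=3,interpolation=cv2.INTER_CUBIC)
    if n=="scene": a=big[400:1000,430:1230];b=big[400:1000,730:1330]
    else: a=big[400:1000,700:1300];b=big[600:1200,700:1300]
    cv2.imwrite(f"pics/{n}0a.png",a[:,:,::-1]);cv2.imwrite(f"pics/{n}0b.png",b[:,:,::-1])
E
```

```text
scene bronze [172.2 301.3] 79.0 [ 0.433 -0.406] [23.8  7.8] [[0.416, -0.419], [0.403, -0.401], [0.462, -0.386], [0.474, -0.404]]
scene bronze [312.3 259.1] 61.0 [ 0.639 -0.124] [ 5. 32.] [[0.608, -0.129], [0.68, -0.086], [0.689, -0.102], [0.618, -0.145]]
scene bronze [257.8 237.8] 36.0 [ 0.468 -0.132] [19.4  4.4] [[0.454, -0.147], [0.444, -0.132], [0.495, -0.111], [0.504, -0.126]]
scene bronze [396.2 227.1] 1035.5 [0.781 0.112] [34. 38.] [[0.701, 0.157], [0.801, 0.219], [0.851, 0.072], [0.761, 0.018]]
side bronze [320.8 390.6] 150.0 [ 0.441 -0.405] [11.1 30.5] [[0.418, -0.396], [0.479, -0.397], [0.476, -0.42], [0.417, -0.418]]
side bronze [294.  282.9] 88.0 [ 0.469 -0.131] [ 7.6 24.1] [[0.446, -0.124], [0.505, -0.117], [0.504, -0.14], [0.446, -0.147]]
side bronze [360.5 263. ] 95.0 [ 0.643 -0.12 ] [ 7.7 30.3] [[0.61, -0.122], [0.693, -0.093], [0.693, -0.118], [0.612, -0.145]]
side bronze [380.9 184.7] 73.5 [0.822 0.15 ] [ 8. 12.] [[0.812, 0.172], [0.847, 0.161], [0.83, 0.127], [0.797, 0.137]]
side bronze [376.5 199. ] 481.5 [0.782 0.094] [38.3 30.7] [[0.72, 0.066], [0.778, 0.195], [0.885, 0.153], [0.819, 0.028]]
side bronze [402.4 147.6] 72.5 [0.971 0.309] [19.1  6.4] [[0.953, 0.343], [0.98, 0.364], [0.987, 0.278], [0.961, 0.259]]
```

```bash
ls pics
```

```text
scene0.png
scene0a.png
scene0b.png
side0.png
side0a.png
side0b.png
wrist0.png
```

```bash
python3 - <<'E'
from h import *
s=arm.observe();Rm=R.from_rotvec(s["ee_rot"]).as_matrix();print(Rm.round(3))
c=cam("side")
print([plane(c,p,0).round(3) for p in [(185,127),(248,113)]])
t=np.array([0.52,-0.14,0.42])
print(((Rm.T)@(t-s["position"])*1000).round(0), Rm[:,1])
E
```

```text
[[-0.975  0.222 -0.   ]
 [ 0.222  0.975 -0.001]
 [-0.    -0.001 -1.   ]]
[array([0.313, 0.653, 0.   ]), array([0.54 , 0.683, 0.   ])]
[-538. -646.  -15.] [ 0.22198846  0.97504853 -0.00122135]
```

View pics/scene0b.png

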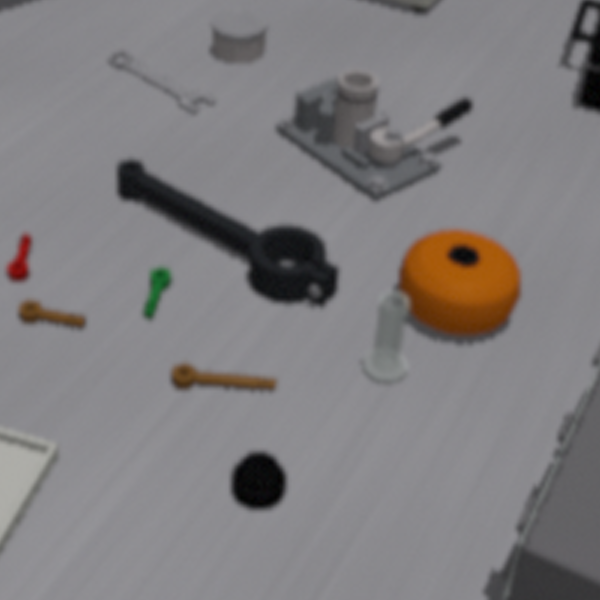

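View pics/side0a.png

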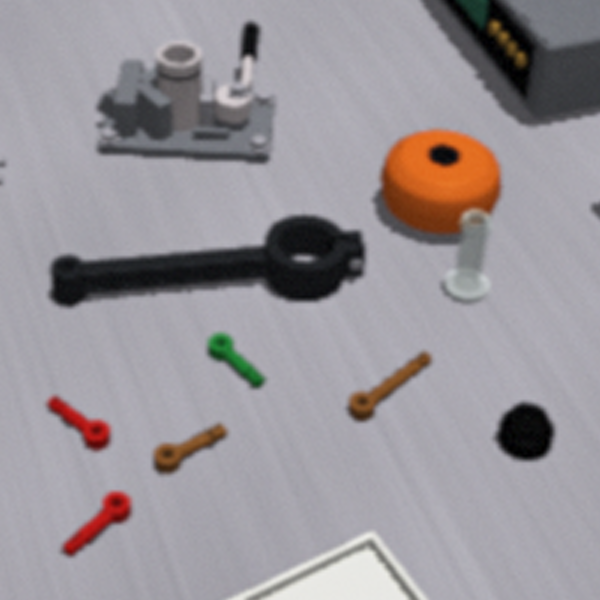

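Request:
{"name": "move_arm", "arguments": {
  "steps": [
    [-640,-630,-95,0],
    [-640,-630,-95,0],
    [-640,-630,-95,0],
    [-640,-630,-95,0],
    [-640,-630,-95,0],
    [-640,-630,-95,0],
    [-640,-630,-95,0],
    [-640,-630,-95,0],
    [-640,-630,-95,0],
    [-640,-630,-95,0],
    [-640,-630,-95,0],
    [-640,-630,-95,0],
    [-640,-630,-95,0],
    [-640,-630,-95,0],
    [-640,-630,-95,0],
    [-640,-630,-95,0],
    [-640,-630,-95,0],
    [-640,-630,-95,0],
    [-640,-630,-95,0],
    [-640,-630,-95,0]
  ]
}}

```text
clock: 2.65
position: [0.6228, -0.1464, 0.4999]
ee_rot: [0.35, 3.122, 0.0]
force: [0.6, -0.1, -0.8]
width: 1.001
```

```bash
python3 - <<'E'
from h import *
import json
s=arm.observe();im=arm.get_image("wrist");cv2.imwrite("pics/w1.png",im[:,:,::-1])
json.dump({k:np.array(v).tolist() for k,v in s.items()},open("pics/w1.json","w"))
print(s["clock"],s["position"],s["ee_rot"],s["dq"].round(3))
E
```

```text
2.65 [ 0.62276357 -0.14639052  0.49993099] [3.49610451e-01 3.12183701e+00 4.99733627e-04] [ 0.004  0.001  0.004 -0.003 -0.001 -0.002  0.002]
```

View pics/w1.png

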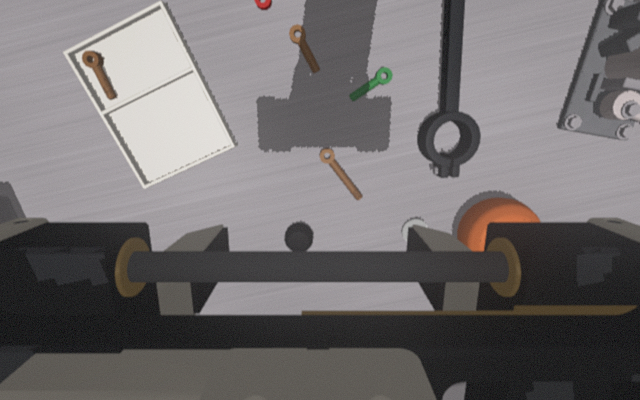

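The wrist view shows the short pin from (297,34) to (317,71), the long pin from (327,155) to (361,197), the tray at (65–235, 5–187), the hub at (448,138) and part of the bracket on the right. I'll take a second wrist view from a shifted position.

Request:
{"name": "move_arm", "arguments": {
  "steps": [
    [80,125,0,0],
    [80,125,0,0],
    [80,125,0,0],
    [80,125,0,0],
    [80,125,0,0]
  ]
}}

```text
clock: 3.32
position: [0.5728, -0.0084, 0.4999]
ee_rot: [0.353, 3.121, -0.001]
force: [-0.5, -0.5, -0.2]
width: 0.999
```

```bash
python3 - <<'E'
from h import *
import json
s=arm.observe();im=arm.get_image("wrist");cv2.imwrite("pics/w2.png",im[:,:,::-1])
json.dump({k:np.array(v).tolist() for k,v in s.items()},open("pics/w2.json","w"))
print(s["clock"],s["position"],s["ee_rot"],s["dq"].round(3))
E
```

```text
3.325 [ 0.57275434 -0.00840739  0.49993738] [ 3.52695356e-01  3.12114850e+00 -8.55023965e-04] [ 0.017  0.004  0.008 -0.002 -0.001  0.    -0.003]
```

View pics/w2.png

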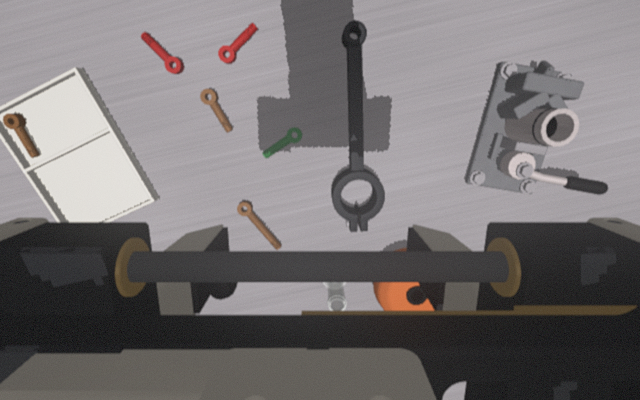

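The second view shows the whole swing arm (boss (353,34), hub (357,190)), the collar top (557,127), the short pin (215,109) and the long pin (260,224). Next I segment and triangulate.

```bash
cat > m1.py <<'E'
from h import *
import json
I={};C={}
for n in ["w1","w2"]:
    I[n]=cv2.imread(f"pics/{n}.png")[:,:,::-1].copy(); s=json.load(open(f"pics/{n}.json"));C[n]=cam("wrist",s)
for n in ["scene","side"]:
    I[n]=cv2.imread(f"pics/{n}0.png")[:,:,::-1].copy();C[n]=cam(n)
def pins(n):
    h=hsv(I[n]);m=(h[...,0]>7)&(h[...,0]<20)&(h[...,1]>100)&(h[...,2]<215)
    out=[]
    for k in comps(m,60):
        if cv2.contourArea(k)>900: continue
        M=cv2.moments(k);cen=np.array([M['m10']/M['m00'],M['m01']/M['m00']])
        pts=k[:,0,:].astype(float)
        vx,vy,_,_=cv2.fitLine(k,cv2.DIST_L2,0,.01,.01).ravel();d=np.array([vx,vy])
        t=(pts-cen)@d
        if -t.min()>t.max(): d=-d; t=-t   # tip farther from centroid
        mid0=cen
        e1=cen+d*(t.max()+.5); e0=cen+d*(t.min()-.5)
        out.append((cen,e0,e1,cv2.contourArea(k)))
    return out
E
python3 - <<'E'
from m1 import *
P={n:pins(n) for n in ["w1","w2"]}
for n in P:
    for cen,e0,e1,a in P[n]:
        q0=plane(C[n],e0,.006);q1=plane(C[n],e1,.006)
        print(n,cen.round(1),a,"eye",q0.round(4)[:2],"tip",q1.round(4)[:2],"mid",((q0+q1)/2).round(4)[:2],"len",np.linalg.norm(q1-q0).round(4),"yaw",np.degrees(np.arctan2(*(q1-q0)[[1,0]])).round(1))
for a in P["w1"]:
    for b in P["w2"]:
        for i in (0,1,2):
            x,g=tri(C["w1"],a[i],C["w2"],b[i])
            if g<.006 and abs(x[2])<.04: print(a[0].round(),b[0].round(),i,x.round(4),"gap",g.round(4))
E
```

```text
w1 [124.7 278.2] 501.5 eye [ 0.7722 -0.4946] tip [ 0.6818 -0.4778] mid [ 0.727  -0.4862] len 0.092 yaw 169.5
w1 [508.3 268.8] 748.0 eye [0.9076 0.111 ] tip [0.8026 0.1052] mid [0.8551 0.1081] len 0.1052 yaw -176.8
w1 [334.7 165.8] 269.0 eye [ 0.6094 -0.1374] tip [ 0.6811 -0.1044] mid [ 0.6452 -0.1209] len 0.0789 yaw 24.7
w1 [96.6 69.7] 358.5 eye [ 0.4112 -0.417 ] tip [ 0.4753 -0.4055] mid [ 0.4433 -0.4112] len 0.0652 yaw 10.2
w1 [302.3  43.9] 365.0 eye [ 0.4425 -0.1396] tip [ 0.5037 -0.1224] mid [ 0.4731 -0.131 ] len 0.0635 yaw 15.7
w2 [510.1 282.3] 370.5 eye [0.8555 0.2308] tip [0.7952 0.2713] mid [0.8253 0.251 ] len 0.0726 yaw 146.1
w2 [125.  280.4] 459.0 eye [ 0.7209 -0.3545] tip [ 0.6409 -0.3482] mid [ 0.6809 -0.3514] len 0.0802 yaw 175.5
w2 [254.7 220.7] 246.0 eye [ 0.611  -0.1384] tip [ 0.6922 -0.0995] mid [ 0.6516 -0.1189] len 0.0901 yaw 25.6
w2 [ 19.8 130.9] 419.5 eye [ 0.4119 -0.4176] tip [ 0.4756 -0.4053] mid [ 0.4437 -0.4115] len 0.0649 yaw 11.0
w2 [212.5 103.4] 250.5 eye [ 0.4431 -0.1401] tip [ 0.5038 -0.123 ] mid [ 0.4735 -0.1316] len 0.0631 yaw 15.7
[335. 166.] [255. 221.] 0 [ 0.6389 -0.1238  0.0081] gap 0.0052
[335. 166.] [255. 221.] 1 [ 0.6094 -0.1372  0.0107] gap 0.0012
[97. 70.] [ 20. 131.] 0 [ 0.4381 -0.4102  0.0092] gap 0.0014
[97. 70.] [ 20. 131.] 1 [ 0.4123 -0.4151  0.0089] gap 0.0004
[97. 70.] [ 20. 131.] 2 [ 0.4755 -0.4054  0.0059] gap 0.0003
[302.  44.] [213. 103.] 0 [ 0.4655 -0.1333  0.0074] gap 0.0039
[302.  44.] [213. 103.] 1 [ 0.4433 -0.1395  0.0083] gap 0.0003
[302.  44.] [213. 103.] 2 [ 0.5039 -0.1224  0.0081] gap 0.0001
```

```bash
python3 - <<'E'
from m1 import *
for n in ["w1","w2"]:
    h=hsv(I[n]); m=((h[...,1]<22)&(h[...,2]>200)).astype(np.uint8)
    m=cv2.morphologyEx(m,cv2.MORPH_OPEN,np.ones((3,3)))
    for k in comps(m,800):
        r=cv2.minAreaRect(k);print(n,np.round(r[0]),np.round(r[1]),cv2.contourArea(k))
    print(I[n][150,180] if n=="w1" else I[n][170,90], I[n][30,230])
    # dark
    g=h[...,2]; d=(g<75).astype(np.uint8); d[215:]=0 if n=="w1" else d[215:]
    d[240:]=0
    cs,hi=cv2.findContours(d*255,cv2.RETR_CCOMP,cv2.CHAIN_APPROX_NONE)
    for k,hh in zip(cs,hi[0]):
        if cv2.contourArea(k)>60:
            print(n,"hole" if hh[3]>=0 else "out",cv2.contourArea(k),np.round(cv2.boundingRect(k)), np.round(cv2.fitEllipse(k)[0],1),np.round(cv2.fitEllipse(k)[1],1))
E
```

```text
w1 [171. 130.] [85. 97.] 7415.5
w1 [135.  61.] [ 69. 100.] 5577.5
[224 220 216] [156 151 154]
w1 out 98.5 [594  90  18  26] [606.8 103.2] [21.1 27.3]
w1 out 83.0 [586  74  13  27] [591.5  86.4] [ 3.8 35.6]
w1 out 1162.5 [599   2  41  56] [621.   30.2] [29.1 59.8]
w1 out 383.0 [558   0  47 128] [585.  49.] [  3.9 165.8]
w1 out 4793.5 [418   0  62 177] [450.   98.4] [ 57.  165.9]
w1 hole 217.0 [425 125  18  40] [434.  144.9] [16.  32.7]
w1 hole 748.5 [432 119  30  36] [446.2 137.3] [27.  35.7]
w2 [ 76. 158.] [152.  90.] 10867.0
[227 223 220] [171 167 171]
w2 out 90.5 [408 228  14  12] [413.  234.8] [10.2 14.9]
w2 out 93.0 [214 228  14  12] [221.9 234.7] [10.4 14.8]
w2 out 1944.0 [486 222 146  18] [549.1 231.3] [ 17.2 177.1]
w2 out 1941.0 [  3 222 147  18] [ 85.2 231.3] [ 17.2 179.4]
w2 out 306.5 [340 185  37  45] [285.6 -21.5] [ 92.9 499. ]
w2 out 402.0 [565 176  42  18] [584.7 184.8] [11.9 49.3]
w2 out 122.0 [547 117  10  20] [551.5 126.8] [ 8.6 18.5]
w2 out 606.5 [498  73  39  45] [515.2  94.8] [28.4 44.1]
w2 out 67.0 [534  62  13  12] [540.5  68.2] [ 8.7 11.9]
w2 out 2098.0 [332  20  44 175] [348.8 110.3] [ 50.  150.8]
```

```bash
python3 - <<'E'
from m1 import *
a=I["w1"][0:200,50:250];cv2.imwrite("pics/w1tray.png",cv2.resize(a,None,fx=3,fy=3,interpolation=cv2.INTER_NEAREST)[:,:,::-1])
b=np.hstack([I["w2"][10:240,320:400],I["w2"][50:280-50+0,460:460+0+150][:180].repeat(1,0) if 0 else cv2.copyMakeBorder(I["w2"][50:200,460:610],0,80,0,0,cv2.BORDER_CONSTANT)])
cv2.imwrite("pics/w2arm.png",cv2.resize(b,None,fx=2.6,fy=2.6,interpolation=cv2.INTER_NEAREST)[:,:,::-1])
E
```

```text
(no output)
```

View pics/w1tray.png

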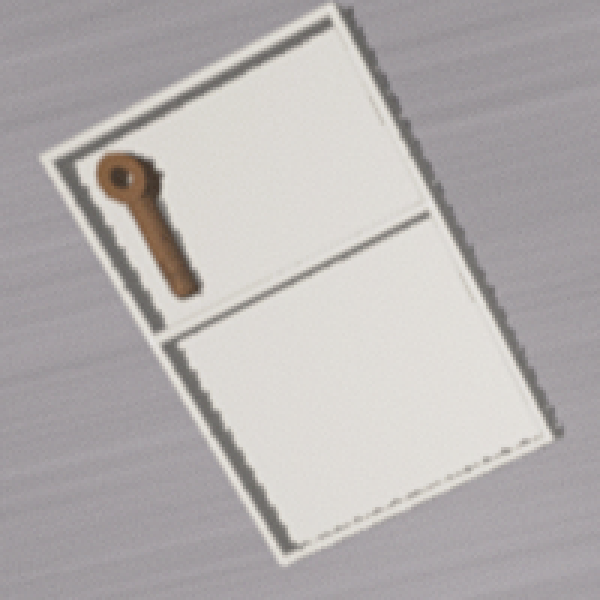

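View pics/w2arm.png

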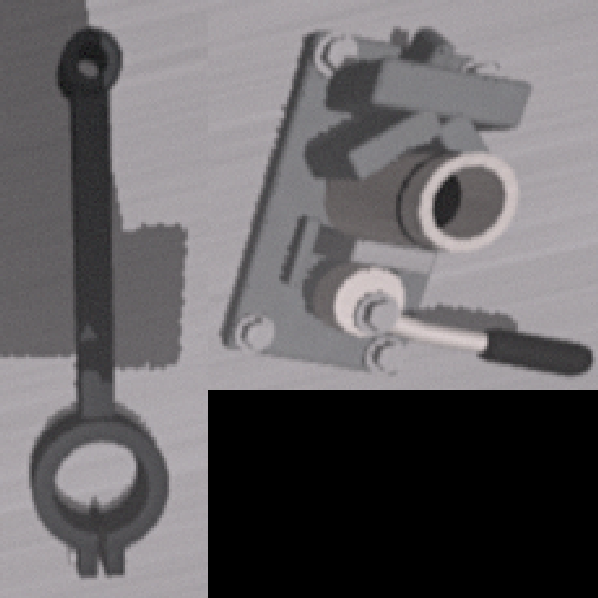

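The tray crop shows its four corners and the divider clearly. The other crop shows the hub ring, the boss and the collar rim. Now the tray geometry, with heights from two views.

```bash
python3 - <<'E'
from m1 import *
# tray quad by mask incl. walls: bright pixels
from scipy.optimize import minimize
def quad(n):
    im=I[n].astype(int); m=(im.min(2)>196).astype(np.uint8)
    if n[0]=="w": m[222:]=0
    m=cv2.morphologyEx(m,cv2.MORPH_CLOSE,np.ones((15,15)))
    k=max(comps(m,800),key=lambda k:cv2.contourArea(k)); hull=cv2.convexHull(k)
    q=cv2.approxPolyN(hull,4)[0] if hasattr(cv2,"approxPolyN") else cv2.approxPolyDP(hull,6,True)[:,0]
    return q.reshape(-1,2)
Q={n:quad(n) for n in ["w1","scene","side"]}
for n,q in Q.items():
    W=[plane(C[n],p,.016)[:2] for p in q]
    print(n,q.tolist(),np.round(W,4).tolist(),[np.linalg.norm(W[i]-W[(i+1)%4]).round(4) for i in range(4)],"cen",np.mean(W,0).round(4))
# two-view corner heights w1 vs scene: match nearest
for p in Q["w1"]:
    w=plane(C["w1"],p,.016)
    for n in ("scene","side"):
        j=min(Q[n],key=lambda r:np.linalg.norm(plane(C[n],r,.016)-w)); print(n,[np.round(v,4) for v in tri(C["w1"],p,C[n],j)])
man=[(64,52.3),(161.7,1.7),(234,146),(145,187.7)]
W=np.array([plane(C["w1"],p,.016)[:2] for p in man]);print(W.round(4),[np.linalg.norm(W[i]-W[(i+1)%4]).round(4) for i in range(4)],W.mean(0))
e=W[2]-W[1]+W[3]-W[0];print("yaw",np.degrees(np.arctan2(e[1],e[0])))
print("divider",plane(C["w1"],(104,112.7),.016))
E
```

```text
Traceback (most recent call last):
ValueError: max() iterable argument is empty
```

```bash
python3 - <<'E'
from m1 import *
roi={"w1":(0,215,40,260),"scene":(255,335,140,275),"side":(300,400,265,405)}
def quad(n):
    a,b,c,d=roi[n]; g=I[n].min(2)[a:b,c:d]
    t,_=cv2.threshold(g,0,255,cv2.THRESH_OTSU); m=(g>t).astype(np.uint8)
    m=cv2.copyMakeBorder(m,20,20,20,20,cv2.BORDER_CONSTANT)
    m=cv2.morphologyEx(m,cv2.MORPH_CLOSE,np.ones((9,9)))
    k=max(comps(m,800),key=lambda k:cv2.contourArea(k))
    q=cv2.approxPolyN(cv2.convexHull(k),4).reshape(-1,2).astype(float)
    print(n,t); return q+[c-20,a-20]
Q={n:quad(n) for n in roi}
for n,q in Q.items():
    W=[plane(C[n],p,.016)[:2] for p in q]
    print(n,q.tolist(),np.round(W,4).tolist(),[np.linalg.norm(W[i]-W[(i+1)%4]).round(4) for i in range(4)],"cen",np.mean(W,0).round(4))
for p in Q["w1"]:
    w=plane(C["w1"],p,.016)
    for n in ("scene","side"):
        j=min(Q[n],key=lambda r:np.linalg.norm(plane(C[n],r,.016)-w)); print(n,[np.round(v,4) for v in tri(C["w1"],p,C[n],j)])
man=[(64,52.3),(161.7,1.7),(234,146),(145,187.7)]
W=np.array([plane(C["w1"],p,.016)[:2] for p in man]);print(W.round(4),[np.linalg.norm(W[i]-W[(i+1)%4]).round(4) for i in range(4)],W.mean(0))
e=W[2]-W[1]+W[3]-W[0];print("yaw",np.degrees(np.arctan2(e[1],e[0])))
print("divider",plane(C["w1"],(104,112.7),.016))
E
```

```text
w1 182.0
scene 149.0
side 190.0
w1 [[235.0, 147.0], [143.0, 189.0], [62.0, 52.0], [160.0, 0.0]] [[0.5781, -0.256], [0.6067, -0.4033], [0.4086, -0.4425], [0.3791, -0.2965]] [np.float64(0.15), np.float64(0.202), np.float64(0.149), np.float64(0.203)] cen [ 0.4931 -0.3496]
scene [[262.0, 280.0], [231.0, 332.0], [151.0, 305.0], [190.0, 260.0]] [[0.5761, -0.2548], [0.6069, -0.4028], [0.4078, -0.4419], [0.3797, -0.2964]] [np.float64(0.1512), np.float64(0.2029), np.float64(0.1482), np.float64(0.2008)] cen [ 0.4926 -0.349 ]
side [[399.0, 362.0], [311.0, 410.0], [275.0, 349.0], [357.0, 309.0]] [[0.6092, -0.4016], [0.4092, -0.4406], [0.3792, -0.2951], [0.5784, -0.2535]] [np.float64(0.2038), np.float64(0.1486), np.float64(0.2035), np.float64(0.1513)] cen [ 0.494  -0.3477]
scene [array([ 0.5776, -0.2558,  0.0178]), np.float64(0.001)]
side [array([ 0.5777, -0.2553,  0.0185]), np.float64(0.0005)]
scene [array([ 0.6069, -0.403 ,  0.0162]), np.float64(0.0004)]
side [array([ 0.6075, -0.4025,  0.018 ]), np.float64(0.0019)]
scene [array([ 0.4086, -0.4422,  0.0167]), np.float64(0.0004)]
side [array([ 0.409 , -0.4414,  0.0176]), np.float64(0.0002)]
scene [array([ 0.3793, -0.2964,  0.0159]), np.float64(0.0005)]
side [array([ 0.3793, -0.296 ,  0.0171]), np.float64(0.0006)]
[[ 0.4095 -0.4401]
 [ 0.3814 -0.295 ]
 [ 0.5764 -0.257 ]
 [ 0.6056 -0.3998]] [np.float64(0.1478), np.float64(0.1987), np.float64(0.1457), np.float64(0.2001)] [ 0.49323611 -0.34795952]
yaw 11.327050716374684
divider [ 0.49338128 -0.4179119   0.016     ]
```

Tray centre is (0.493, -0.349), yaw 11.3°. The rim measures 16–18 mm high and 203 × 150 mm, and the pins lie at z ≈ 6–8 mm, so both agree with the text. The next script turns a world target into tool-axis moves.

```bash
cat >> h.py <<'E'
def go(x,y,z,yaw):
    """print move (tool mm, twist) so that tool -x axis has world heading yaw (deg), tool straight down"""
    s=arm.observe();Rm=R.from_rotvec(s["ee_rot"]).as_matrix()
    d=Rm.T@(np.array([x,y,z])-s["position"])*1000
    cur=np.degrees(np.arctan2(-Rm[1,0],-Rm[0,0])); tw=-(yaw-cur); tw=(tw+180)%360-180
    print("clock %.2f"%s["clock"],"pos",s["position"].round(4),"yaw %.1f"%cur,"tilt",Rm[:2,2].round(4),"J",s["joints"].round(2),"MOVE",d.round(1),"tw %.3f"%np.radians(tw))
E
python3 -c "
from h import *
go(.4773,-.1304,.26,15.7)"
```

```text
clock 3.38 pos [ 0.5728 -0.0088  0.4999] yaw -12.9 tilt [ 0.0005 -0.0007] J [-0.47  0.3   0.53  1.59 -0.15  1.3   1.43] MOVE [  66.  -139.8  239.9] tw -0.500
```

Request:
{"name": "move_arm", "arguments": {
  "steps": [
    [66,-140,240,-0.5],
    [66,-140,240,-0.5],
    [66,-140,240,-0.5],
    [66,-140,240,-0.5],
    [66,-140,240,-0.5],
    [66,-140,240,-0.5],
    [66,-140,240,-0.5],
    [66,-140,240,-0.5]
  ],
  "grip": 40,
  "grip_force": 20
}}

```text
clock: 4.38
position: [0.4785, -0.1288, 0.261]
ee_rot: [-0.434, 3.109, -0.001]
force: [0.3, 0.3, 1.0]
width: 0.434
```

```bash
cat > look.py <<'E'
from h import *
import sys
def look(name):
    s=arm.observe();im=arm.get_image("wrist");c=cam("wrist",s)
    cv2.imwrite(f"pics/{name}.png",im[:,:,::-1]);np.save(f"pics/{name}.npy",np.r_[s["position"],s["ee_rot"]])
    h=hsv(im);m=(h[...,0]>7)&(h[...,0]<20)&(h[...,1]>100)&(h[...,2]<215)
    for k in comps(m,150):
        r=cv2.minAreaRect(k);P=cv2.boxPoints(r);W=np.array([plane(c,p,.006)[:2] for p in P])
        e=W[1]-W[0];f=W[2]-W[1]
        if np.linalg.norm(f)>np.linalg.norm(e): e=f
        print("bronze px",np.round(r[0]),"mid",W.mean(0).round(4),"len",np.linalg.norm(e).round(4),"yaw",np.degrees(np.arctan2(e[1],e[0])).round(1))
    return s,im,c
E
python3 - <<'E'
from look import *
look("s1");go(.4773,-.1304,.181,15.7)
E
```

```text
bronze px [237. 312.] mid [ 0.5841 -0.1675] len 0.0795 yaw 105.9
bronze px [460. 310.] mid [0.5324 0.0056] len 0.1273 yaw 105.9
bronze px [231. 270.] mid [ 0.5497 -0.1799] len 0.0422 yaw 12.4
bronze px [405. 269.] mid [ 0.5108 -0.0493] len 0.0451 yaw -166.5
clock 4.42 pos [ 0.4783 -0.1287  0.2609] yaw 15.9 tilt [ 0.0025 -0.    ] J [-0.14  0.42  0.39  2.07 -0.25  0.69  2.26] MOVE [ 1.6 -1.3 79.9] tw 0.003
```

View pics/s1.png

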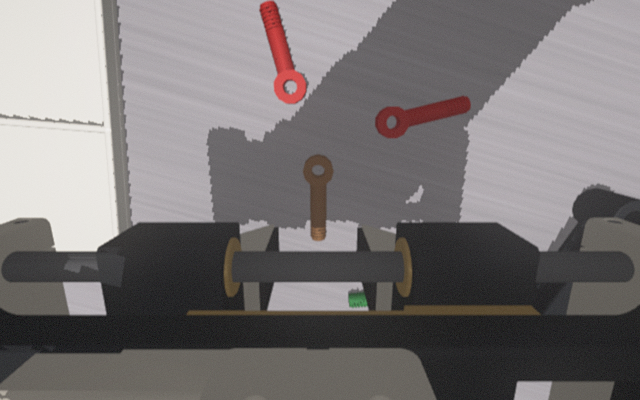

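The short pin is centred between the jaws, eye at (318,170), tip at (318,240). Joint 7 stands at 2.26 of 2.74, and going to the tray would use up the rest. I'll take a half turn here, which gives the same grasp.

Request:
{"name": "move_arm", "arguments": {
  "steps": [
    [1.5,-1.5,0,0.8],
    [1.5,-1.5,0,0.8],
    [1.5,-1.5,0,0.8],
    [1.5,-1.5,0,0.8],
    [1.5,-1.5,0,1.6],
    [1.5,-1.5,0,1.6],
    [1.5,-1.5,0,1.6],
    [1.5,-1.5,0,1.6],
    [1.5,-1.5,0,1.6],
    [1.5,-1.5,0,2.4],
    [1.5,-1.5,0,2.4],
    [1.5,-1.5,0,2.4],
    [1.5,-1.5,0,2.4],
    [1.5,-1.5,0,3.14],
    [1.5,-1.5,0,3.14],
    [1.5,-1.5,0,3.14],
    [1.5,-1.5,0,3.14],
    [1.5,-1.5,0,3.14],
    [1.5,-1.5,0,3.14]
  ]
}}

```text
clock: 6.8
position: [0.4765, -0.1307, 0.2599]
ee_rot: [-3.11, -0.441, -0.001]
force: [-0.5, 0.0, -0.7]
width: 0.436
```

```bash
python3 - <<'E'
from look import *
look("s2");go(.4773,-.1304,.181,195.7)
E
```

```text
bronze px [307. 312.] mid [ 0.3868 -0.1487] len 0.096 yaw -73.3
bronze px [443. 310.] mid [ 0.4192 -0.2532] len 0.119 yaw -73.9
bronze px [406. 268.] mid [ 0.445  -0.2119] len 0.0468 yaw 13.4
bronze px [232. 268.] mid [ 0.4079 -0.0814] len 0.0486 yaw -167.3
bronze px [316. 238.] mid [ 0.4506 -0.1375] len 0.0196 yaw -73.9
bronze px [316. 174.] mid [ 0.4973 -0.1241] len 0.0139 yaw -163.7
bronze px [382.   8.] mid [ 0.613  -0.1349] len 0.0217 yaw -73.9
clock 6.85 pos [ 0.4764 -0.1308  0.2599] yaw -163.9 tilt [0.0005 0.0004] J [-0.64  0.74  1.24  2.11 -0.89  0.97 -0.18] MOVE [ 1.  -0.1 78.9] tw 0.008
```

View pics/s2.png

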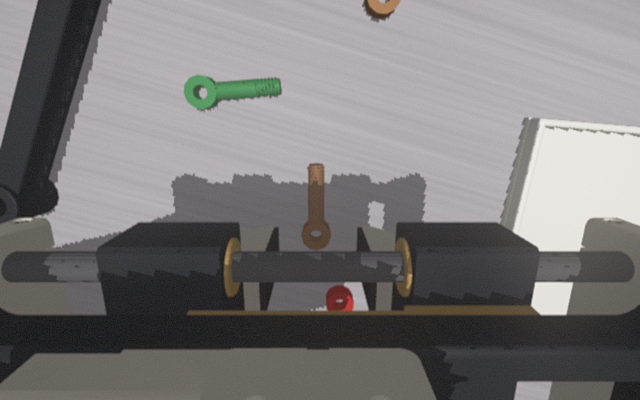

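The short pin is still centred, tip at (316,165), eye at (316,235), with a red pin more than 4 cm behind it. I'll descend and grip.

Request:
{"name": "move_arm", "arguments": {
  "steps": [
    [1,0,40,0.01],
    [1,0,79,0.01],
    [1,0,79,0.01],
    [1,0,79,0.01],
    [1,0,79,0.01]
  ]
}}

```text
clock: 7.48
position: [0.4773, -0.1307, 0.181]
ee_rot: [-3.113, -0.421, -0.001]
force: [0.5, 0.4, -0.3]
width: 0.435
```

Request:
{"name": "move_arm", "arguments": {
  "steps": [
    [0,0,0,0],
    [0,0,0,0],
    [0,0,0,0],
    [0,0,0,0],
    [0,0,0,0]
  ],
  "grip": 6,
  "grip_force": 20
}}

```text
clock: 8.1
position: [0.4772, -0.1307, 0.1808]
ee_rot: [-3.113, -0.419, -0.0]
force: [-0.8, 0.5, 1.7]
width: 0.123
```

Request:
{"name": "move_arm", "arguments": {
  "steps": [
    [0,0,-40,0],
    [0,0,-80,0],
    [0,0,-80,0],
    [0,0,-80,0]
  ]
}}

```text
clock: 8.6
position: [0.477, -0.1304, 0.2602]
ee_rot: [-3.113, -0.42, 0.0]
force: [-0.7, 0.0, -1.4]
width: 0.12
```

```bash
python3 - <<'E'
from look import *
look("s3");
ux=np.array([.9806,.196]);uy=np.array([-.196,.9806]);c=np.array([.493,-.3493])
# short pin mid -> row y=+20 ; grasp is +4 along
g=c-.0565*ux+.020*uy+.004*ux; print(g)
go(g[0],g[1],.23,191.3)
print(arm.observe()["width"]*91.8)
E
```

```text
bronze px [198. 312.] mid [ 0.3636 -0.0617] len 0.1179 yaw -74.7
bronze px [364. 299.] mid [ 0.41   -0.1873] len 0.1428 yaw -74.7
bronze px [347. 267.] mid [ 0.4327 -0.1671] len 0.0486 yaw -162.1
bronze px [287. 267.] mid [ 0.4207 -0.122 ] len 0.0494 yaw 13.9
bronze px [318. 236.] mid [ 0.4521 -0.1376] len 0.0226 yaw 14.9
bronze px [380.   8.] mid [ 0.6128 -0.1348] len 0.0211 yaw -74.7
[ 0.4375985 -0.339978 ]
clock 8.65 pos [ 0.4768 -0.1303  0.2599] yaw -164.6 tilt [-0.0011  0.0006] J [-0.64  0.74  1.24  2.11 -0.88  0.97 -0.2 ] MOVE [-93.3 191.8  29.8] tw 0.071
11.43766233947693
```

View pics/s3.png

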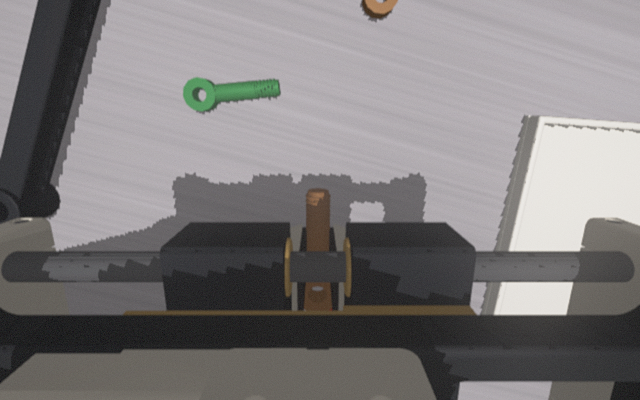

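The short pin is held level along the jaws' x, with its tip visible at (318,190) and an opening of 11.4 mm. I'll carry it to the narrow row.

Request:
{"name": "move_arm", "arguments": {
  "steps": [
    [-94,192,0,0.07],
    [-94,192,0,0.07],
    [-94,192,0,0.07],
    [-94,192,0,0.07],
    [-94,192,30,0.07],
    [-94,192,30,0.07],
    [-94,192,30,0.07]
  ]
}}

```text
clock: 9.52
position: [0.4372, -0.3405, 0.2307]
ee_rot: [-3.126, -0.31, 0.001]
force: [0.4, 0.4, -0.8]
width: 0.125
```

```bash
python3 - <<'E'
from look import *
look("s4");go(.4360,-.3403,.186,191.3)
E
```

```text
bronze px [202. 312.] mid [ 0.3511 -0.2753] len 0.0727 yaw -78.7
bronze px [360. 299.] mid [ 0.3828 -0.3818] len 0.1427 yaw -78.7
bronze px [288. 268.] mid [ 0.3963 -0.3283] len 0.0424 yaw -169.8
clock 9.57 pos [ 0.4375 -0.3405  0.2311] yaw -168.6 tilt [-0.0001 -0.0001] J [-0.13  0.81  1.11  1.98 -0.91  0.96  0.08] MOVE [-1.4 -0.5 45.1] tw 0.001
```

View pics/s4.png

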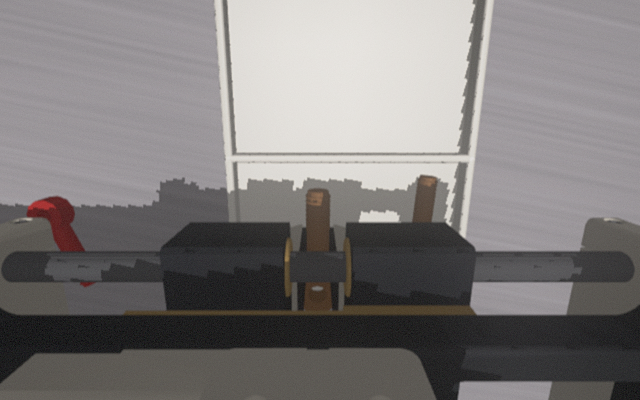

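The held pin (tip (318,190)) is square to the divider at row 158, with its twin to the right at (425,195). I'll lower and release it.

Request:
{"name": "move_arm", "arguments": {
  "steps": [
    [-1,0,25,0],
    [-1,0,40,0],
    [-1,0,45.5,0],
    [-1,0,45.5,0],
    [-1,0,45.5,0]
  ]
}}

```text
clock: 10.2
position: [0.4364, -0.3411, 0.1857]
ee_rot: [3.126, 0.31, 0.001]
force: [0.0, 0.2, -0.9]
width: 0.122
```

Request:
{"name": "move_arm", "arguments": {
  "steps": [
    [0,0,0,0],
    [0,0,0,0],
    [0,0,0,0]
  ],
  "grip": 34
}}

```text
clock: 10.58
position: [0.4363, -0.341, 0.1853]
ee_rot: [3.126, 0.31, 0.0]
force: [-0.4, -0.0, 0.4]
width: 0.36
```

Request:
{"name": "move_arm", "arguments": {
  "steps": [
    [0,0,-40,0],
    [0,0,-80,0],
    [0,0,-80,0],
    [0,0,-80,0]
  ]
}}

```text
clock: 11.08
position: [0.4363, -0.3406, 0.2648]
ee_rot: [-3.126, -0.311, -0.0]
force: [0.8, 0.2, -0.4]
width: 0.373
```

```bash
python3 - <<'E'
from look import *
look("s5")
# long pin grasp: mid, yaw 25.6; from w2
m=np.array([.6516,-.1189]);go(m[0],m[1],.26,205.6)
E
```

```text
bronze px [268. 312.] mid [ 0.3362 -0.32  ] len 0.1556 yaw -78.7
bronze px [436. 310.] mid [ 0.3654 -0.4544] len 0.1172 yaw -78.7
bronze px [243. 268.] mid [ 0.3711 -0.2935] len 0.0497 yaw 6.4
clock 11.12 pos [ 0.4362 -0.3405  0.2644] yaw -168.7 tilt [-0.0007  0.001 ] J [-0.16  0.77  1.16  1.96 -0.85  1.01  0.04] MOVE [ 254.8 -175.     4.5] tw -0.249
```

View pics/s5.png

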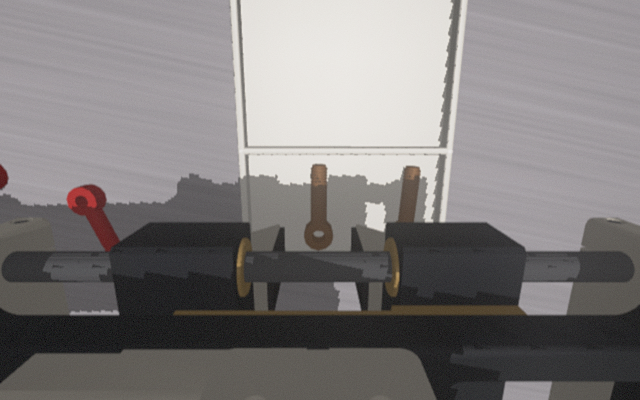

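The short pin lies flat in the narrow row, (319,165) to (318,235), with its twin untouched at (411,190). Next comes the long pin. First I check the standing sleeve's position against the gripper body.

```bash
python3 - <<'E'
from m1 import *
b=plane(C["side"],(388,230),0.0);b2=plane(C["scene"],(372,256),0.0);print("sleeve",b,b2)
t=np.radians(25.6);m=np.array([.6516,-.1189])
for q in (b,b2):
  d=q[:2]-m;print("along",d@[np.cos(t),np.sin(t)],"across",d@[-np.sin(t),np.cos(t)])
E
```

```text
sleeve [ 0.76210508 -0.02760243  0.        ] [ 0.76630024 -0.0260847   0.        ]
along 0.1391054549535051 across 0.03458744500534926
along 0.143544573806048 across 0.03414352053393865
```

Request:
{"name": "move_arm", "arguments": {
  "steps": [
    [255,-175,0,-0.25],
    [255,-175,0,-0.25],
    [255,-175,0,-0.25],
    [255,-175,0,-0.25],
    [255,-175,0,-0.25],
    [255,-175,5,-0.25],
    [255,-175,5,-0.25],
    [255,-175,5,-0.25],
    [255,-175,5,-0.25]
  ]
}}

```text
clock: 12.25
position: [0.6513, -0.1205, 0.2605]
ee_rot: [-3.064, -0.694, -0.0]
force: [-0.1, 0.1, -0.3]
width: 0.373
```

```bash
python3 - <<'E'
from look import *
look("l1")
m=np.array([.6516,-.1189]);go(m[0],m[1],.181,205.6)
E
```

```text
bronze px [269. 312.] mid [ 0.552  -0.1248] len 0.1535 yaw -64.5
bronze px [440. 310.] mid [ 0.6137 -0.249 ] len 0.12 yaw -64.5
bronze px [393. 269.] mid [ 0.6285 -0.197 ] len 0.0452 yaw 26.0
bronze px [243. 268.] mid [ 0.579  -0.0912] len 0.0488 yaw 20.7
bronze px [314. 162.] mid [ 0.6782 -0.1054] len 0.0296 yaw -154.4
clock 12.30 pos [ 0.6514 -0.1203  0.2605] yaw -154.5 tilt [0.0002 0.0002] J [-0.51  0.9   1.1   1.68 -0.87  1.14 -0.28] MOVE [ 0.7 -1.2 79.5] tw -0.001
```

View pics/l1.png

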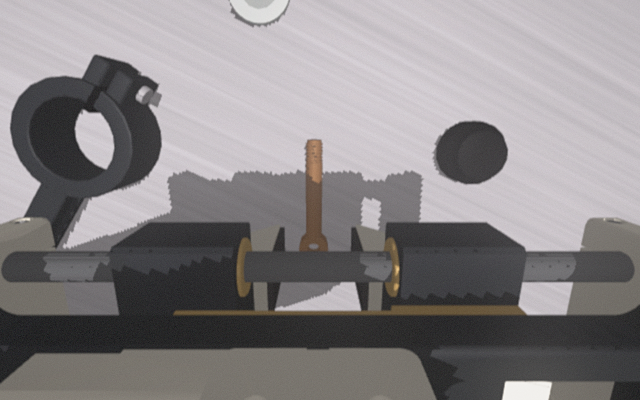

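The long pin is centred at column 314, tip at (314,140), eye at (314,245). The sleeve is 14 cm ahead. I'll descend and grip.

Request:
{"name": "move_arm", "arguments": {
  "steps": [
    [0.5,-1.5,40,0],
    [0.5,-1.5,79.5,0],
    [0.5,-1.5,79.5,0],
    [0.5,-1.5,79.5,0],
    [0.5,-1.5,79.5,0]
  ]
}}

```text
clock: 12.92
position: [0.6517, -0.118, 0.181]
ee_rot: [3.063, 0.697, 0.0]
force: [0.5, -0.4, -0.6]
width: 0.369
```

Request:
{"name": "move_arm", "arguments": {
  "steps": [
    [0,0,0,0],
    [0,0,0,0],
    [0,0,0,0],
    [0,0,0,0],
    [0,0,0,0]
  ],
  "grip": 6
}}

```text
clock: 13.55
position: [0.6517, -0.1177, 0.1808]
ee_rot: [-3.063, -0.697, -0.0]
force: [-0.1, -0.0, 1.1]
width: 0.123
```

Request:
{"name": "move_arm", "arguments": {
  "steps": [
    [0,0,-40,0],
    [0,0,-80,0],
    [0,0,-80,0],
    [0,0,-80,0]
  ]
}}

```text
clock: 14.05
position: [0.6515, -0.1174, 0.26]
ee_rot: [-3.062, -0.697, 0.001]
force: [1.2, 0.3, -2.4]
width: 0.118
```

```bash
python3 - <<'E'
from look import *
s,im,c=look("l2")
ux=np.array([.9806,.196]);uy=np.array([-.196,.9806]);cc=np.array([.493,-.3493])
g=cc+.0425*ux;print(g)
go(g[0],g[1],.25,191.3)
E
```

```text
bronze px [304. 298.] mid [ 0.5755 -0.1421] len 0.2335 yaw -64.3
bronze px [347. 268.] mid [ 0.6139 -0.1612] len 0.0477 yaw 26.8
bronze px [288. 267.] mid [ 0.5946 -0.1191] len 0.0494 yaw 23.0
bronze px [318. 232.] mid [ 0.6307 -0.1276] len 0.0281 yaw 25.2
bronze px [318. 174.] mid [ 0.6711 -0.1086] len 0.0242 yaw -153.9
[ 0.5346755 -0.34097  ]
clock 14.10 pos [ 0.6514 -0.1173  0.2596] yaw -154.3 tilt [-0.0015  0.0008] J [-0.51  0.9   1.1   1.68 -0.87  1.14 -0.29] MOVE [-202.1  151.1    9.5] tw 0.251
```

View pics/l2.png

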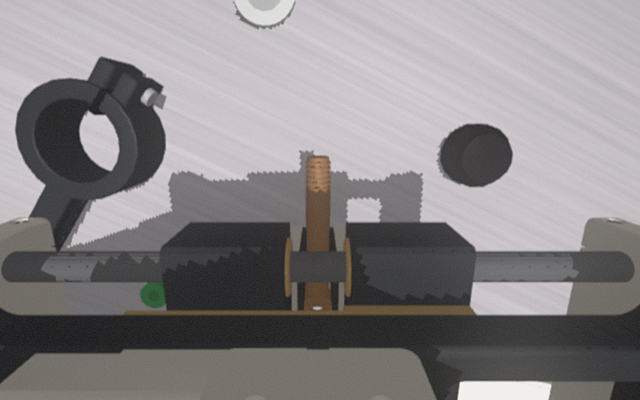

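The long pin is held level, tip at (318,157). I'll carry it to the wide row.

Request:
{"name": "move_arm", "arguments": {
  "steps": [
    [-202,151,0,0.25],
    [-202,151,0,0.25],
    [-202,151,0,0.25],
    [-202,151,0,0.25],
    [-202,151,0,0.25],
    [-202,151,25,0.25],
    [-202,151,25,0.25],
    [-202,151,25,0.25]
  ]
}}

```text
clock: 15.1
position: [0.5357, -0.34, 0.2349]
ee_rot: [-3.125, -0.313, 0.002]
force: [-0.8, -0.4, -0.0]
width: 0.119
```

```bash
python3 - <<'E'
from look import *
look("l3");go(.5347,-.3410,.1855,191.3)
E
```

```text
bronze px [297. 299.] mid [ 0.4703 -0.3389] len 0.2429 yaw -78.4
bronze px [287. 268.] mid [ 0.4925 -0.3276] len 0.0419 yaw 8.8
bronze px [348. 267.] mid [ 0.5012 -0.3686] len 0.0425 yaw -167.2
clock 15.15 pos [ 0.5357 -0.3404  0.2355] yaw -168.6 tilt [-0.0005  0.0001] J [-0.15  0.9   1.1   1.77 -0.91  1.08 -0.09] MOVE [-1.1  0.4 50. ] tw 0.002
```

View pics/l3.png

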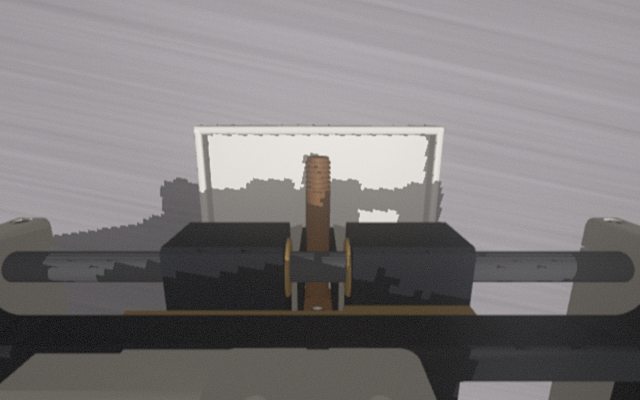

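The far wall's inner face (row 134) works out at 55 mm ahead of the grasp and the pin tip at 46–47 mm, so the pin fits centrally. I'll lower and release it.

Request:
{"name": "move_arm", "arguments": {
  "steps": [
    [-1,0,30,0],
    [-1,0,45,0],
    [-1,0,50,0],
    [-1,0,50,0],
    [-1,0,50,0]
  ]
}}

```text
clock: 15.78
position: [0.5342, -0.3418, 0.1865]
ee_rot: [3.125, 0.31, 0.001]
force: [0.3, 1.2, -0.9]
width: 0.123
```

Request:
{"name": "move_arm", "arguments": {
  "steps": [
    [0,0,0,0],
    [0,0,0,0],
    [0,0,0,0]
  ],
  "grip": 34
}}

```text
clock: 16.15
position: [0.5341, -0.3415, 0.1859]
ee_rot: [3.126, 0.31, 0.001]
force: [0.5, 0.8, 0.2]
width: 0.36
```

Request:
{"name": "move_arm", "arguments": {
  "steps": [
    [0,0,-40,0],
    [0,0,-100,0],
    [0,0,-150,0],
    [0,0,-150,0],
    [0,0,-150,0]
  ]
}}

```text
clock: 16.77
position: [0.534, -0.3411, 0.3352]
ee_rot: [-3.125, -0.31, -0.0]
force: [-0.5, 0.3, -0.6]
width: 0.373
```

```bash
python3 - <<'E'
from look import *
look("l4")
im=arm.get_image("side");cv2.imwrite("pics/side1.png",im[:,:,::-1])
go(.50,.02,.40,180)
E
```

```text
bronze px [446. 310.] mid [ 0.4254 -0.5024] len 0.1412 yaw -78.7
bronze px [299. 296.] mid [ 0.411  -0.3463] len 0.0271 yaw 10.1
bronze px [243. 268.] mid [ 0.4303 -0.2842] len 0.0633 yaw 6.5
clock 16.88 pos [ 0.5339 -0.3409  0.3343] yaw -168.7 tilt [-0.0016  0.0015] J [-0.19  0.8   1.2   1.69 -0.79  1.22 -0.17] MOVE [  37.6 -360.7  -65.1] tw 0.198
```

View pics/l4.png

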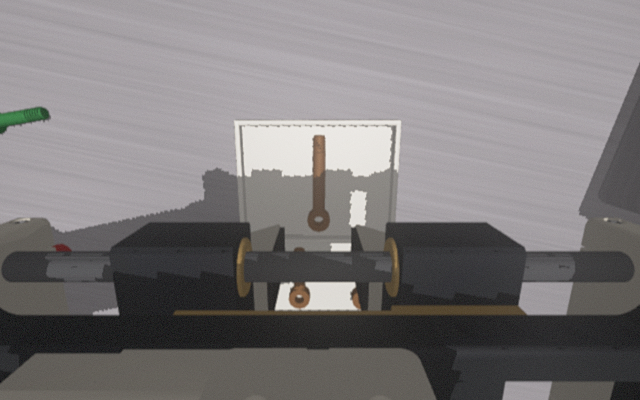

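View pics/side1.png

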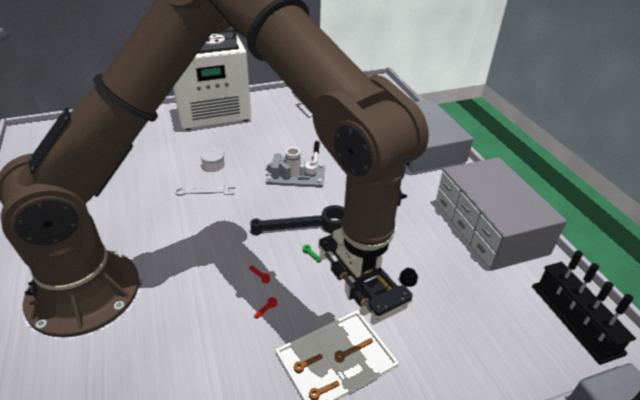

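Both loose pins lie flat, each in its own row. The long one runs from (319,135) to (318,228), and the side view shows all three pins in the tray. Now the swing arm and collar.

```bash
python3 - <<'E'
from m1 import *
print("hub",plane(C["w2"],(358.5,196),.04),"boss",plane(C["w2"],(354.6,33),.04))
print("collar",plane(C["w2"],(560,127.3),.09))
for n,(x,y,w,h) in {"scene":(335,140,70,60),"side":(260,140,80,50)}.items():
    cv2.imwrite(f"pics/col_{n}.png",cv2.resize(I[n][y:y+h,x:x+w],None,fx=9,fy=9,interpolation=cv2.INTER_NEAREST)[:,:,::-1])
E
```

```text
hub [0.63143954 0.03690778 0.04      ] boss [0.42764835 0.0721611  0.04      ]
collar [0.58895187 0.27799744 0.09      ]
```

View pics/col_scene.png

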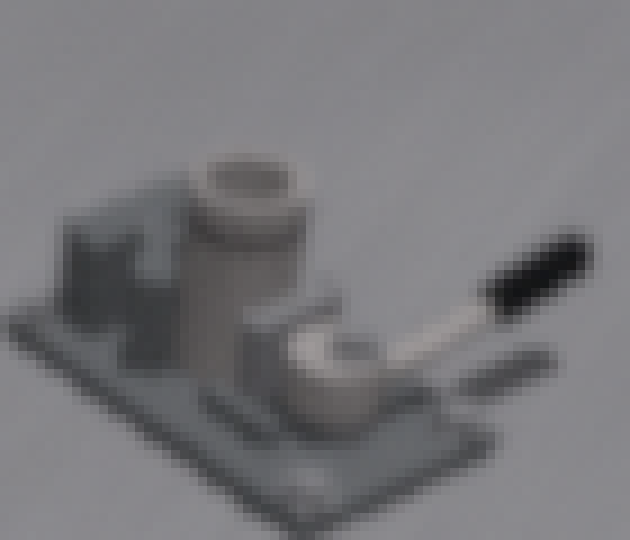

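View pics/col_side.png

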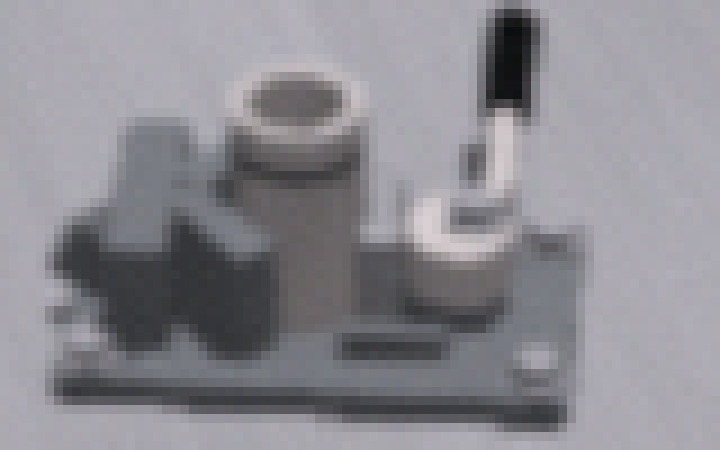

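```bash
python3 - <<'E'
from m1 import *
print("collar tri",tri(C["side"],(292.6,150.7),C["scene"],(362.3,159.6)),tri(C["side"],(292.6,150.7),C["w2"],(560,127.3)),tri(C["scene"],(362.3,159.6),C["w2"],(560,127.3)))
go(.47,.08,.42,170.2)
E
```

```text
collar tri (array([0.5881373 , 0.27737655, 0.08983135]), np.float64(0.002675164766734624)) (array([0.58825599, 0.27685588, 0.09177036]), np.float64(0.0006922753239560661)) (array([0.588429  , 0.2777518 , 0.08894478]), np.float64(0.002051140303737788))
clock 16.88 pos [ 0.5339 -0.3409  0.3343] yaw -168.7 tilt [-0.0016  0.0015] J [-0.19  0.8   1.2   1.69 -0.79  1.22 -0.17] MOVE [  19.9 -425.4  -85. ] tw 0.369
```

The collar top comes out at (0.588, 0.277), z ≈ 0.089–0.092, which agrees with 90 mm. I'll move over the swing arm.

Request:
{"name": "move_arm", "arguments": {
  "steps": [
    [20,-425,-85,0.37],
    [20,-425,-85,0.37],
    [20,-425,-85,0.37],
    [20,-425,-85,0.37],
    [20,-425,-85,0.37],
    [20,-425,-85,0.37],
    [20,-425,-85,0.37],
    [20,-425,-85,0.37],
    [20,-425,-85,0.37],
    [20,-425,-85,0.37],
    [20,-425,-85,0.37]
  ],
  "grip": 50
}}

```text
clock: 18.25
position: [0.4703, 0.0776, 0.4205]
ee_rot: [3.129, -0.275, -0.0]
force: [0.3, 0.8, -0.4]
width: 0.54
```

```bash
python3 - <<'E'
from look import *
look("a1")
go(.47,.08,.42,170.2)
E
```

```text
bronze px [477. 310.] mid [ 0.2398 -0.104 ] len 0.2213 yaw -100.1
bronze px [427. 271.] mid [ 0.3098 -0.0411] len 0.0669 yaw -18.4
bronze px [209. 268.] mid [0.3633 0.2404] len 0.0778 yaw 175.1
clock 18.30 pos [0.4703 0.0779 0.4205] yaw 170.0 tilt [-0.0002 -0.0004] J [-1.25  0.35  1.3   1.96 -0.38  1.11 -1.55] MOVE [-0.6 -2.   0.5] tw -0.004
```

View pics/a1.png

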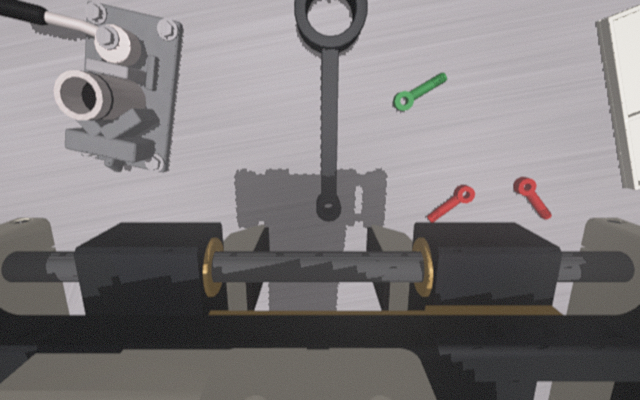

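The view shows the hub at (330,10), the boss at (328,205) and the collar rim at (78,95). Joint 3 is at 1.30 of 1.32, too close to its range. I'll unwind the half turn, staying high, and move forward, which also gives a second viewpoint.

Request:
{"name": "move_arm", "arguments": {
  "steps": [
    [0,0,0,-0.8],
    [0,0,0,-0.8],
    [0,0,0,-0.8],
    [0,0,0,-0.8],
    [0,0,0,-1.6],
    [0,0,0,-1.6],
    [0,0,0,-1.6],
    [0,0,0,-1.6],
    [0,0,0,-1.6],
    [50,-9,0,-2.4],
    [100,-18,0,-2.4],
    [148,-26,0,-2.4],
    [148,-26,0,-2.4],
    [148,-26,0,-3.14],
    [148,-26,0,-3.14],
    [148,-26,0,-3.14],
    [148,-26,0,-3.14],
    [148,-26,0,-3.14],
    [148,-26,0,-3.14]
  ]
}}

```text
clock: 20.68
position: [0.6205, 0.0788, 0.4205]
ee_rot: [-0.279, -3.129, 0.0]
force: [0.8, 0.4, -0.2]
width: 0.544
```

```bash
python3 - <<'E'
from look import *
look("a2")
go(.47,.08,.42,-9.8)
E
```

```text
bronze px [384. 298.] mid [0.8099 0.1339] len 0.4635 yaw 79.8
bronze px [426. 276.] mid [0.7868 0.1929] len 0.0547 yaw 159.3
bronze px [210. 273.] mid [ 0.7322 -0.0867] len 0.0651 yaw -4.1
clock 20.73 pos [0.6205 0.079  0.4206] yaw -10.2 tilt [-0.0003 -0.0001] J [-0.51  0.44  0.44  1.58 -0.2   1.17  1.36] MOVE [148.3 -25.6   0.6] tw -0.007
```

View pics/a2.png

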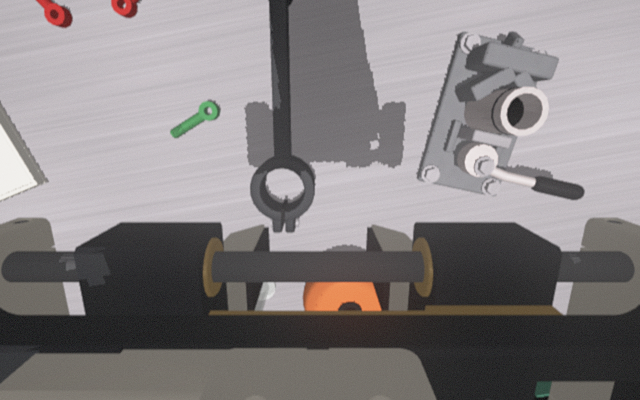

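```bash
python3 - <<'E'
import cv2,numpy as np
a=cv2.imread("pics/a2.png");b=cv2.imread("pics/a1.png");w=cv2.imread("pics/w2.png")
t=np.hstack([a[145:245,235:335],a[70:170,470:570]]);u=np.hstack([b[170:230,290:390].repeat(1,0),b[60:120,50:150]])
o=np.vstack([t,np.hstack([b[165:225,290:390],w[10:70,310:410]])])
g=np.clip(o.astype(float)*1.6,0,255).astype(np.uint8)
cv2.imwrite("pics/crop.png",cv2.resize(g,None,fx=3.7,fy=3.7,interpolation=cv2.INTER_NEAREST))
E
```

```text
(no output)
```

View pics/crop.png

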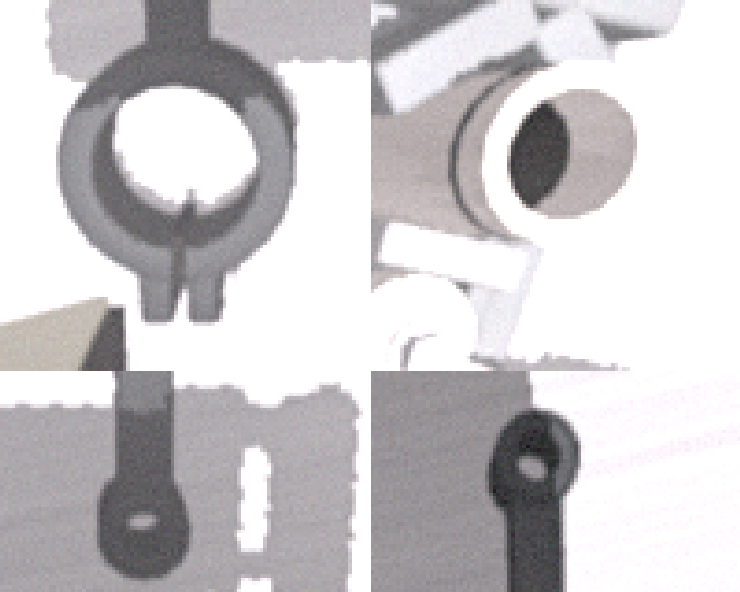

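```bash
python3 - <<'E'
from h import *
def ld(n):
    v=np.load(f"pics/{n}.npy");return cv2.imread(f"pics/{n}.png")[:,:,::-1],cam("wrist",{"position":v[:3],"ee_rot":v[3:]})
I1,c1=ld("a1");I2,c2=ld("a2")
hub=tri(c1,(330,10),c2,(282.7,189.9));print("hub rough",hub)
H=plane(c2,(282.7,189.9),.04);print("hub a2",H)
Bb=plane(c1,(328.6,208.2),.036);print("boss a1",Bb,np.linalg.norm((H-Bb)[:2]),np.degrees(np.arctan2(*(H-Bb)[[1,0]])))
print("collar a2",plane(c2,(470+(555-371)/3.7,70+153/3.7),.09))
for nm,I,c,rows,lo,hi in (("a1",I1,c1,range(60,165,15),300,360),("a2",I2,c2,range(20,150,20),255,305)):
    P=[]
    for r in rows:
        g=I[r,lo:hi].max(1);d=np.where(g<85)[0]; 
        a=lo+d.min()-.5;b=lo+d.max()+.5
        A=plane(c,(a,r),.032);B=plane(c,(b,r),.032);P.append((A+B)/2);print(nm,r,a,b,(1e3*np.linalg.norm(A-B)).round(1),P[-1].round(4))
    P=np.array(P);k=np.polyfit(P[:,0],P[:,1],1);print(nm,"yaw",np.degrees(np.arctan(k[0])),"y at hub x",np.polyval(k,H[0]),"y at .57",np.polyval(k,.57))
E
```

```text
hub rough (array([0.62918236, 0.03750275, 0.04688164]), np.float64(0.0014181220903553653))
hub a2 [0.63121888 0.0360312  0.04      ]
boss a1 [0.42784835 0.07287426 0.036     ] 0.20668087579873823 -10.26845983140091
collar a2 [0.58674256 0.27206325 0.09      ]
a1 60 321.5 322.5 1.0 [0.5874 0.0528 0.032 ]
a1 75 321.5 322.5 1.1 [0.5728 0.0553 0.032 ]Traceback (most recent call last):
  File "<stdin>", line 13, in <module>
    return umr_minimum(a, axis, None, out, keepdims, initial, where)
ValueError: zero-size array to reduction operation minimum which has no identity
```

```bash
python3 - <<'E'
from h import *
def ld(n):
    v=np.load(f"pics/{n}.npy");return cv2.imread(f"pics/{n}.png")[:,:,::-1],cam("wrist",{"position":v[:3],"ee_rot":v[3:]})
I1,c1=ld("a1");I2,c2=ld("a2")
p=(470+(573-371)/3.7,70+153/3.7);print("collar a2",p,plane(c2,p,.09),tri(c2,p,cam("scene"),(362.3,159.6)),tri(c2,p,cam("side"),(292.6,150.7)))
H=plane(c2,(282.7,189.9),.04)
for nm,I,c,rows,lo,hi,th in (("a1",I1,c1,range(60,165,15),300,360,118),("a2",I2,c2,range(20,150,20),262,300,75)):
    P=[]
    for r in rows:
        g=I[r,lo:hi].max(1);d=np.where(g<th)[0] 
        if len(d)<5: print(nm,r,g);continue
        a=lo+d.min()-.5;b=lo+d.max()+.5
        A=plane(c,(a,r),.032);B=plane(c,(b,r),.032);P.append((A+B)/2);print(nm,r,a,b,(1e3*np.linalg.norm(A-B)).round(1),P[-1].round(4))
    P=np.array(P);k=np.polyfit(P[:,0],P[:,1],1);print(nm,"yaw",np.degrees(np.arctan(k[0])),"y at hub x",np.polyval(k,H[0]),"y at .57",np.polyval(k,.57))
E
```

```text
collar a2 (524.5945945945946, 111.35135135135135) [0.58753137 0.27644406 0.09      ] (array([0.58769326, 0.27749723, 0.08820492]), np.float64(6.629938834897109e-05)) (array([0.58714081, 0.27421593, 0.09370731]), np.float64(7.814832290011097e-06))
a1 60 320.5 338.5 18.9 [0.586  0.0451 0.032 ]
a1 75 320.5 337.5 18.0 [0.5715 0.048  0.032 ]
a1 90 320.5 337.5 18.2 [0.5565 0.0506 0.032 ]
a1 105 320.5 337.5 18.4 [0.5413 0.0531 0.032 ]
a1 120 320.5 337.5 18.6 [0.5257 0.0558 0.032 ]
a1 135 320.5 336.5 17.7 [0.5098 0.059  0.032 ]
a1 150 320.5 336.5 17.9 [0.4935 0.0618 0.032 ]
a1 yaw -10.143398194771747 y at hub x 0.03712215978124106 y at .57 0.048074750378132344
a2 20 270.5 288.5 18.4 [0.4581 0.0677 0.032 ]
a2 40 272.5 288.5 16.5 [0.4766 0.0649 0.032 ]
a2 60 274.5 288.5 14.7 [0.4957 0.062  0.032 ]
a2 80 278.5 289.5 11.7 [0.5156 0.0605 0.032 ]
a2 100 280.5 289.5 9.7 [0.5358 0.0575 0.032 ]
a2 120 273.5 290.5 18.6 [0.5558 0.05   0.032 ]
a2 140 273.5 290.5 18.9 [0.577  0.0456 0.032 ]
a2 yaw -10.286851325181182 y at hub x 0.03747355021528831 y at .57 0.04858439363192937
```

Bar width reads 18 mm at z = 32 mm, yaw is -10.2°, and the hub is near (0.632, 0.037). Hub to boss measures 207 mm against 210 stated. The balance point comes to about (0.574, 0.047), so I go above it.

```bash
python3 -c "
from h import *
go(.574,.0472,.26,-10.2)"
```

```text
clock 20.73 pos [0.6205 0.079  0.4206] yaw -10.2 tilt [-0.0003 -0.0001] J [-0.51  0.44  0.44  1.58 -0.2   1.17  1.36] MOVE [ 40.1 -39.5 160.6] tw 0.000
```

Request:
{"name": "move_arm", "arguments": {
  "steps": [
    [40,-39.5,60,0],
    [40,-39.5,120,0],
    [40,-39.5,160,0],
    [40,-39.5,160,0],
    [40,-39.5,160,0]
  ]
}}

```text
clock: 21.35
position: [0.5753, 0.0475, 0.2624]
ee_rot: [0.274, 3.128, 0.0]
force: [0.8, 0.5, 0.5]
width: 0.545
```

```bash
python3 - <<'E'
from look import *
look("b1")
go(.574,.0472,.182,-10.2)
E
```

```text
bronze px [384. 310.] mid [0.673  0.0844] len 0.2841 yaw 80.0
bronze px [424. 282.] mid [0.6535 0.1188] len 0.0226 yaw 159.5
bronze px [209. 270.] mid [ 0.6145 -0.047 ] len 0.0429 yaw -2.1
clock 21.40 pos [0.5755 0.0476 0.263 ] yaw -10.0 tilt [0.0035 0.0005] J [-0.45  0.53  0.38  1.87 -0.27  0.79  1.48] MOVE [ 1.7 -0.7 81. ] tw 0.003
```

View pics/b1.png

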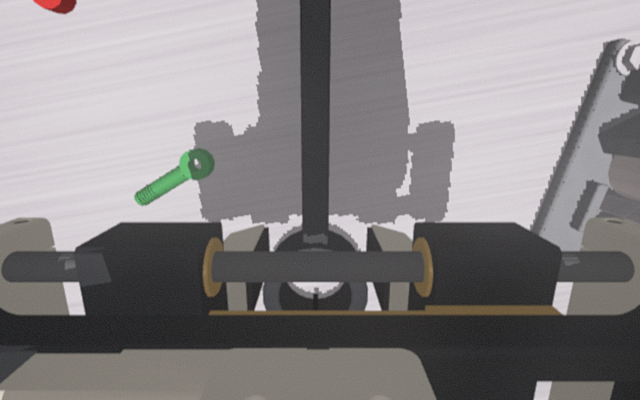

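The bar is centred between the jaws (column 315), with the hub ahead at (315,~275). I'll descend and grip.

Request:
{"name": "move_arm", "arguments": {
  "steps": [
    [1.5,-0.5,40,0],
    [1.5,-0.5,75,0],
    [1.5,-0.5,81,0],
    [1.5,-0.5,81,0],
    [1.5,-0.5,81,0]
  ]
}}

```text
clock: 22.02
position: [0.5736, 0.0473, 0.1816]
ee_rot: [0.273, 3.127, 0.001]
force: [1.1, 0.4, -0.0]
width: 0.544
```

Request:
{"name": "move_arm", "arguments": {
  "steps": [
    [0,0,0,0],
    [0,0,0,0],
    [0,0,0,0],
    [0,0,0,0],
    [0,0,0,0],
    [0,0,0,0]
  ],
  "grip": 10,
  "grip_force": 45
}}

```text
clock: 22.78
position: [0.5726, 0.047, 0.1798]
ee_rot: [-0.273, -3.13, 0.0]
force: [-1.3, -0.6, 3.0]
width: 0.192
```

Request:
{"name": "move_arm", "arguments": {
  "steps": [
    [0,0,-20,0],
    [0,0,-50,0],
    [0,0,-100,0],
    [0,0,-150,0],
    [0,0,-160,0],
    [0,0,-160,0],
    [0,0,-160,0]
  ]
}}

```text
clock: 23.65
position: [0.5718, 0.0474, 0.3376]
ee_rot: [-0.272, -3.126, 0.001]
force: [-0.9, 0.4, -5.4]
width: 0.195
```

```bash
python3 - <<'E'
from look import *
look("b2")
for n in ("scene","side"): cv2.imwrite(f"pics/{n}2.png",arm.get_image(n)[:,:,::-1])
s=arm.observe();print(s["force"],s["ft_torque"],s["width"]*91.8)
go(.529,.287,.34,-10.2)
E
```

```text
bronze px [212. 312.] mid [ 0.69   -0.0904] len 0.1557 yaw 80.1
bronze px [386. 310.] mid [0.7199 0.0951] len 0.2146 yaw 80.1
bronze px [360. 270.] mid [0.6687 0.0739] len 0.0601 yaw -8.0
bronze px [275. 269.] mid [ 0.653  -0.0129] len 0.0612 yaw -11.6
[ 0.39580537 -0.1675324  -5.44823149] [-0.0053415   0.03849275  0.00881719] 17.49245933572943
clock 23.80 pos [0.5722 0.0472 0.3382] yaw -10.0 tilt [-0.0026 -0.0006] J [-0.49  0.43  0.43  1.81 -0.22  0.95  1.44] MOVE [ 84.1 228.7  -1.8] tw 0.004
```

View pics/b2.png

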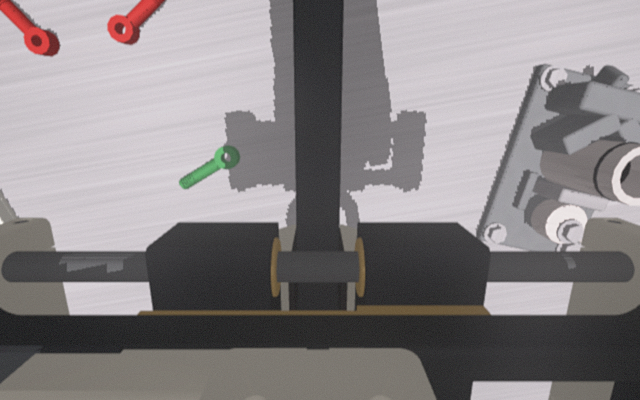

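View pics/side2.png

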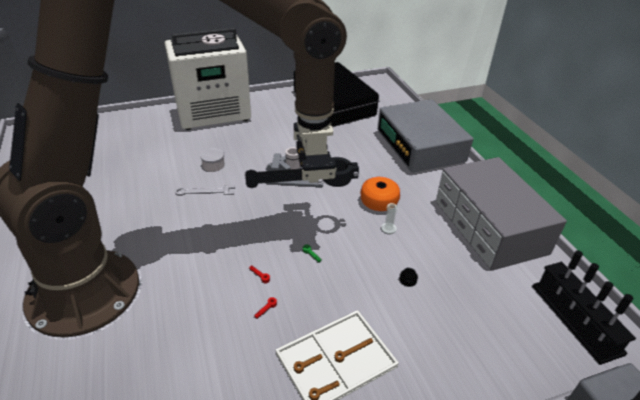

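View pics/scene2.png

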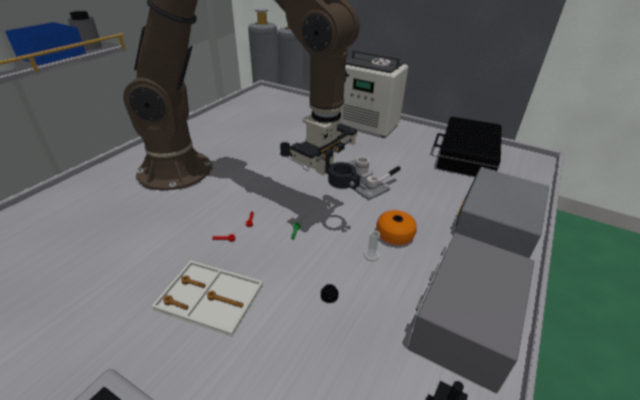

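The arm is held level and lifted clear, with an opening of 17.5 mm. Both pictures show everything else in place and the three pins in the tray. I'll carry it over the collar smoothly, at height.

Request:
{"name": "move_arm", "arguments": {
  "steps": [
    [5,14,0,0],
    [15,41,0,0],
    [27,75,0,0],
    [40,110,0,0],
    [53,145,0,0],
    [65,180,0,0],
    [75,207,0,0],
    [82,223,0,0],
    [84,229,0,0],
    [84,229,0,0],
    [84,229,0,0],
    [84,229,0,0]
  ]
}}

```text
clock: 25.3
position: [0.5299, 0.2862, 0.3398]
ee_rot: [0.275, 3.129, -0.0]
force: [0.3, 0.4, -6.2]
width: 0.19
```

```bash
python3 - <<'E'
from look import *
look("c1")
for n in ("scene","side"):
    im=arm.get_image(n);cv2.imwrite(f"pics/{n}3.png",im[:,:,::-1])
a=cv2.imread("pics/scene3.png")[105:205,310:420];b=cv2.imread("pics/side3.png")[80:180,230:340]
g=np.clip(np.hstack([a,b]).astype(float)*1.5,0,255).astype(np.uint8)
cv2.imwrite("pics/c1z.png",cv2.resize(g,None,fx=3.6,fy=3.6,interpolation=cv2.INTER_NEAREST))
s=arm.observe();print(s["force"],s["ft_torque"],s["width"]*91.8)
go(.5288,.2874,.310,-10)
E
```

```text
bronze px [309. 310.] mid [0.6668 0.252 ] len 0.3677 yaw 80.0
bronze px [360. 267.] mid [0.6268 0.3131] len 0.0639 yaw -8.1
bronze px [275. 267.] mid [0.6113 0.2257] len 0.0639 yaw -11.7
[ 0.303065    0.3575433  -5.38779301] [-0.03961894  0.02215969  0.04824077] 17.555425049189658
clock 25.45 pos [0.5297 0.2868 0.3398] yaw -10.0 tilt [0.0001 0.    ] J [-0.86  0.47  0.4   1.73 -0.21  0.98  1.01] MOVE [ 1.   0.4 29.8] tw -0.000
```

View pics/c1z.png

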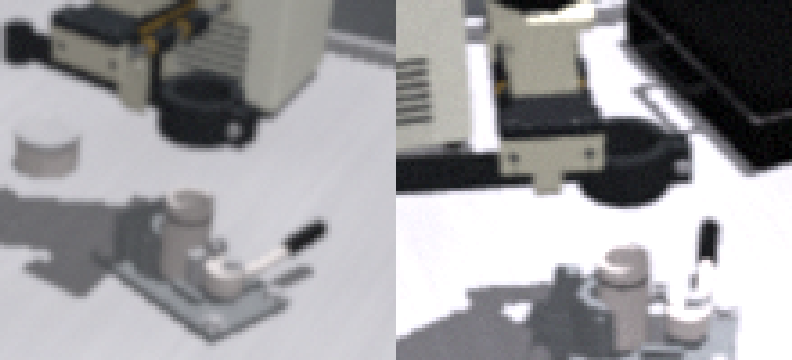

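View pics/c1.png

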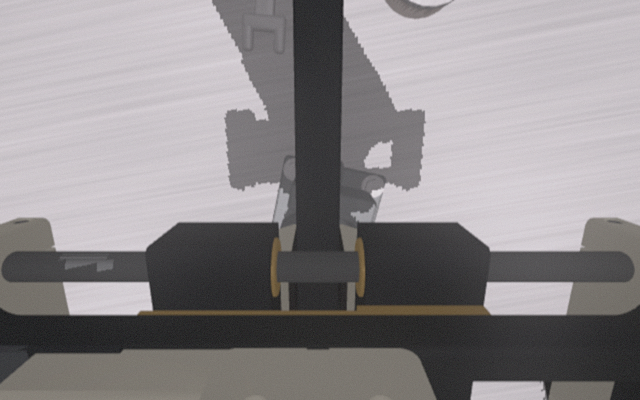

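The hub hangs above the collar in both views and the bar is level. I'll lower it about 30 mm and then check.

Request:
{"name": "move_arm", "arguments": {
  "steps": [
    [1,0.5,5,0],
    [1,0.5,12,0],
    [1,0.5,20,0],
    [1,0.5,26,0],
    [1,0.5,29.5,0],
    [1,0.5,29.5,0],
    [1,0.5,29.5,0],
    [1,0.5,29.5,0]
  ]
}}

```text
clock: 26.45
position: [0.5287, 0.288, 0.3105]
ee_rot: [0.273, 3.129, 0.001]
force: [0.7, 0.6, -5.0]
width: 0.192
```

```bash
python3 - <<'E'
from look import *
s=arm.observe();print(s["force"],s["ft_torque"],s["width"]*91.8)
go(.5288,.2874,.310,-10)
for n,(x,y) in {"scene":(320,110),"side":(245,85)}.items():
    im=arm.get_image(n);cv2.imwrite(f"pics/{n}4.png",im[:,:,::-1])
    c=im[y:y+90,x:x+100][:,:,::-1];g=np.clip(c.astype(float)*2.0,0,255).astype(np.uint8)
    g=cv2.resize(g,None,fx=6,fy=6,interpolation=cv2.INTER_NEAREST)
    # overlay of expected points: hub bore top circle r25 at z=.17 & collar top r22
    for (ctr,r,z,col) in (((.588,.277),.025,.17,(0,255,0)),((.588,.277),.037,.13,(255,0,255)),((.588,.277),.022,.09,(0,0,255))):
        for t in np.linspace(0,2*np.pi,40):
            p=proj(cam(n),[ctr[0]+r*np.cos(t),ctr[1]+r*np.sin(t),z]);q=((p-[x,y]+.5)*6).astype(int);cv2.circle(g,tuple(map(int,q)),1,col,-1)
    cv2.imwrite(f"pics/{n}4z.png",g)
E
```

```text
[ 0.66289816  0.56584466 -5.00965184] [-0.04174476  0.01733421  0.00153214] 17.640672735924777
clock 26.45 pos [0.5287 0.288  0.3105] yaw -10.0 tilt [0.0004 0.0003] J [-0.85  0.5   0.38  1.77 -0.23  0.92  1.02] MOVE [-0.2 -0.6  0.5] tw 0.001
```

View pics/scene4z.png

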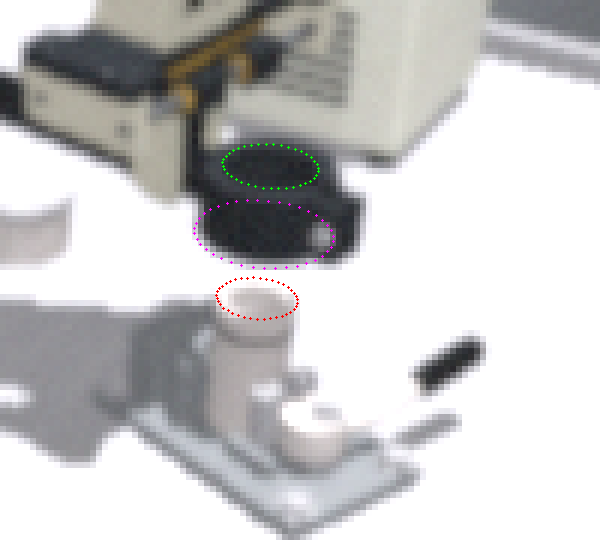

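View pics/side4z.png

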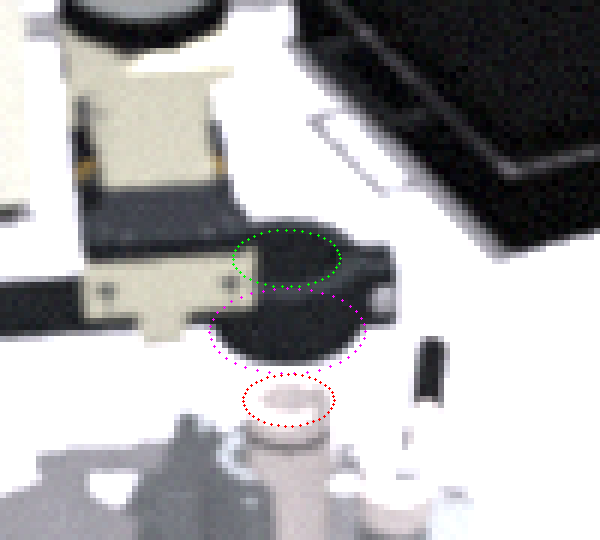

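The hub sits above the collar in both views. The drawn underside circle lies about 1–2 px below the hub's visible edge, so I check that against the initial pictures, where the hub's height was known.

```bash
python3 - <<'E'
from h import *
def run(f,n,ctr,z0,extra,bs):
    im=cv2.imread(f"pics/{f}.png")
    c=cam(n);p0=proj(c,[ctr[0],ctr[1],z0+.02]);x,y=(p0-[33,30]).astype(int)
    if extra: y+=14
    g=np.clip(((im[y:y+66,x:x+66]/255.)**.5)*255,0,255).astype(np.uint8)
    g=cv2.resize(g,None,fx=6,fy=6,interpolation=cv2.INTER_NEAREST)
    L=[(ctr,.037,z0,(255,0,255)),(ctr,.025,z0+.04,(0,255,0)),(ctr,.037,z0+.04,(0,255,255))]
    if extra: L+=[((.588,.277),.022,.09,(0,0,255)),((.588,.277),.0165,.09,(255,0,0))]
    for (q,r,z,col) in L:
        for t in np.linspace(0,2*np.pi,60):
            p=proj(c,[q[0]+r*np.cos(t),q[1]+r*np.sin(t),z]);k=((p-[x,y]+.5)*6).astype(int);cv2.circle(g,tuple(map(int,k)),1,col,-1)
    return g
A=np.hstack([run("scene0","scene",(.632,.0368),0,0,0),run("side0","side",(.632,.0368),0,0,0)])
B=np.hstack([run("scene4","scene",(.588,.277),.13,1,0),run("side4","side",(.588,.277),.13,1,0)])
cv2.imwrite("pics/cmpA.png",A);cv2.imwrite("pics/cmpB.png",B)
E
```

```text
(no output)
```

View pics/cmpA.png

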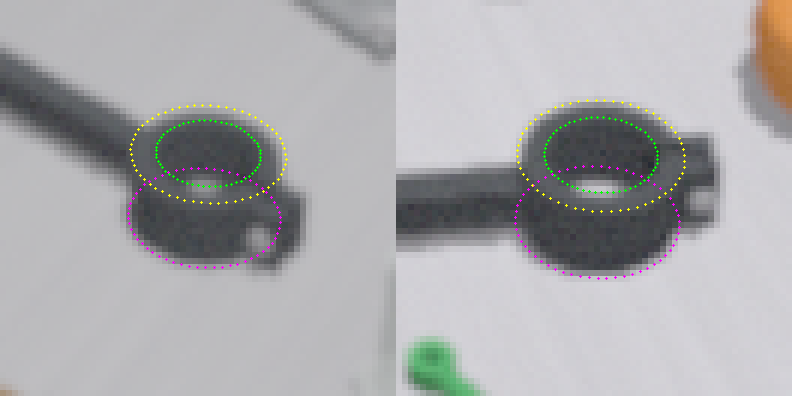

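View pics/cmpB.png

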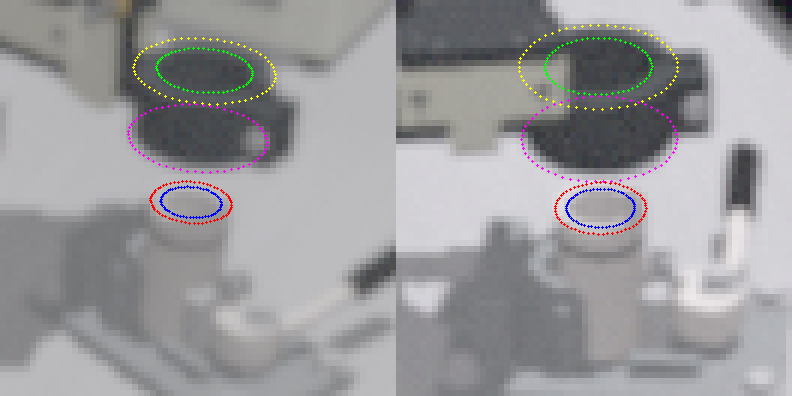

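```bash
python3 - <<'E'
from h import *
u=np.array([np.cos(np.radians(-10)),np.sin(np.radians(-10))]);hub=np.array([.588,.277]);boss=hub-.21*u
out=[]
for n in ("scene","side"):
    im=cv2.imread(f"pics/{n}4.png");c=cam(n);p=proj(c,[boss[0],boss[1],.15]);x,y=(p-[30,33]).astype(int)
    g=np.clip(((im[y:y+66,x:x+66]/255.)**.5)*255,0,255).astype(np.uint8);g=cv2.resize(g,None,fx=6,fy=6,interpolation=cv2.INTER_NEAREST)
    def dot(q,z,col):
        p=proj(c,[q[0],q[1],z]);k=((p-[x,y]+.5)*6).astype(int);cv2.circle(g,tuple(map(int,k)),1,col,-1)
    nn=np.array([-u[1],u[0]])
    for t in np.linspace(0,2*np.pi,50):
        d=.015*np.array([np.cos(t),np.sin(t)]);dot(boss+d,.13,(255,0,255));dot(boss+d,.17,(0,255,255));
    for a in np.linspace(.015,.15,60):
        dot(boss+a*u-.009*nn,.138,(0,255,0));dot(boss+a*u-.009*nn,.162,(0,0,255))
    out.append(g)
cv2.imwrite("pics/cmpC.png",np.hstack(out))
v=np.load("pics/c1.npy");I=cv2.imread("pics/c1.png")
for f in ("b2","c1"):
    I=cv2.imread(f"pics/{f}.png");K,_=cam("scene");K=np.array(arm.camera_info("wrist")["mtx"]);T=np.array(arm.camera_info("wrist")["T_tool_cam"])
    for r in range(5,216,30):
        g=I[r,270:370].max(1).astype(int);d=np.where(g<62)[0];
        a,b=270+d.min()-.5,270+d.max()+.5;dep=.018*K[0,0]/(b-a)
        P=T[:3,:3]@(np.linalg.inv(K)@[(a+b)/2,r,1]*dep)+T[:3,3]
        print(f,r,a,b,"tool",(P*1e3).round(1))
E
```

```text
b2 5 293.5 342.5 tool [104.6  -0.6 154.4]
b2 35 293.5 342.5 tool [ 93.9  -0.6 151.7]
b2 65 293.5 341.5 tool [ 83.6  -0.8 151.6]
b2 95 294.5 340.5 tool [ 73.   -0.8 154.5]
b2 125 295.5 339.5 tool [ 61.4  -0.8 157.5]
b2 155 295.5 339.5 tool [ 49.5  -0.8 154.5]
b2 185 296.5 338.5 tool [ 36.2  -0.8 157.7]
b2 215 296.5 337.5 tool [ 22.7  -1.  157.8]
c1 5 292.5 342.5 tool [103.9  -0.7 151.7]
c1 35 293.5 341.5 tool [ 94.5  -0.8 154.4]
c1 65 293.5 341.5 tool [ 83.6  -0.8 151.6]
c1 95 294.5 340.5 tool [ 73.   -0.8 154.5]
c1 125 295.5 340.5 tool [ 61.5  -0.6 154.5]
c1 155 295.5 339.5 tool [ 49.5  -0.8 154.5]
c1 185 297.5 339.5 tool [ 36.2  -0.3 157.7]
c1 215 296.5 338.5 tool [ 23.8  -0.8 154.6]
```

View pics/cmpC.png

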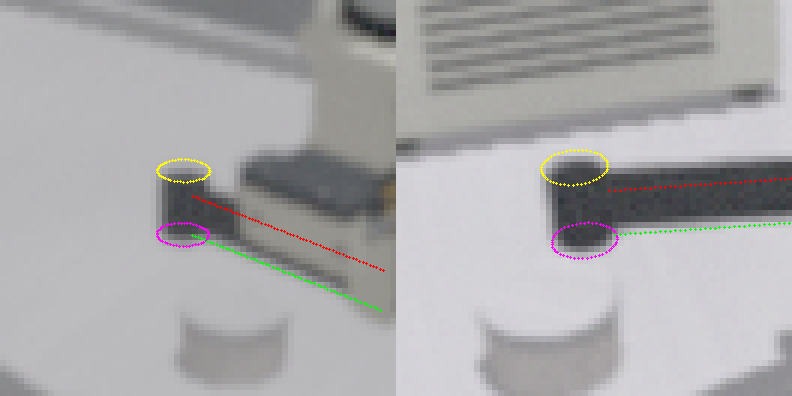

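The boss and hub show the same offset, so the arm is level. A sub-pixel edge comparison should settle the last few mm of offset and height.

```bash
python3 - <<'E'
from h import *
def edge(prof):  # half-level crossing, outside bright -> dark
    prof=prof.astype(float);lo,hi=prof.min(),prof.max();m=(lo+hi)/2
    for i in range(len(prof)-1):
        if prof[i]>=m>prof[i+1]: return i+(prof[i]-m)/(prof[i]-prof[i+1])
def ring(n,ctr,z):
    c=cam(n);return np.array([proj(c,[ctr[0]+.037*np.cos(t),ctr[1]+.037*np.sin(t),z]) for t in np.linspace(0,2*np.pi,720)])
for n in ("scene","side"):
  for f,ctr,z0 in ((n+"0",(.632,.0368),0.),(n+"4",(.5878,.277),.1305)):
    g=cv2.cvtColor(cv2.imread(f"pics/{f}.png"),cv2.COLOR_BGR2GRAY)
    b=ring(n,ctr,z0); bot=b[b[:,1].argmax()]
    res=[]
    for dx in (-4,-2,0,2,4):
        col=int(round(bot[0]+dx)); 
        yp=max(q[1] for q in b if abs(q[0]-col)<.5)
        yb=int(yp); pr=g[yb-6:yb+5,col][::-1]; e=edge(pr); res.append(None if e is None else round(yb+4-e-yp,2))
    print(f,"bottom edge (meas-pred, px, +down):",res)
    L=[]
    for zz in (.006,.010,.014,.018,.022):
        r=ring(n,ctr,z0+zz);i=r[:,0].argmin();p=r[i];row=int(round(p[1]));x0=int(p[0])
        pr=g[row,x0-5:x0+8];e=edge(pr);L.append(None if e is None else round(x0-5+e-p[0],2))
    print(f,"left edge (+right):",L)
E
```

```text
scene0 bottom edge (meas-pred, px, +down): [np.float64(-0.32), np.float64(-0.48), np.float64(-0.28), np.float64(-0.49), np.float64(-0.4)]
scene0 left edge (+right): [np.float64(-0.47), np.float64(-0.14), np.float64(-0.04), np.float64(-0.43), np.float64(-1.29)]
scene4 bottom edge (meas-pred, px, +down): [np.float64(-0.62), np.float64(-0.56), np.float64(-0.51), np.float64(-0.53), np.float64(-0.5)]
scene4 left edge (+right): [np.float64(0.6), np.float64(0.67), np.float64(0.55), np.float64(0.22), np.float64(-0.69)]
side0 bottom edge (meas-pred, px, +down): [np.float64(-0.43), np.float64(-0.61), np.float64(-0.66), np.float64(-0.61), np.float64(-0.62)]
side0 left edge (+right): [np.float64(-3.09), None, np.float64(-4.49), np.float64(0.37), np.float64(0.1)]
side4 bottom edge (meas-pred, px, +down): [np.float64(-1.07), np.float64(-1.13), np.float64(-1.1), np.float64(-1.14), np.float64(-1.17)]
side4 left edge (+right): [np.float64(-3.27), np.float64(-2.95), np.float64(2.75), np.float64(2.86), np.float64(2.75)]
```

Compared with the start pictures, the hub reads about 2 mm far in x and 1 mm in y, with the height right. I'll make a small correction, then hold still.

Request:
{"name": "move_arm", "arguments": {
  "steps": [
    [1.3,-1.2,0.5,0],
    [1.3,-1.2,0.5,0],
    [1.3,-1.2,0.5,0],
    [1.3,-1.2,0.5,0],
    [1.3,-1.2,0.5,0],
    [1.3,-1.2,0.5,0],
    [1.3,-1.2,0.5,0],
    [1.3,-1.2,0.5,0]
  ]
}}

```text
clock: 27.55
position: [0.5272, 0.287, 0.3098]
ee_rot: [0.273, 3.13, 0.0]
force: [-0.9, -0.1, -5.2]
width: 0.194
```

```bash
python3 - <<'E'
from look import *
s=arm.observe();print(s["force"].round(2),s["ft_torque"].round(3),s["width"]*91.8,s["dq"].round(3))
go(.5275,.286,.310,-10)
for n in ("scene","side"): cv2.imwrite(f"pics/{n}5.png",arm.get_image(n)[:,:,::-1])
E
```

```text
[-0.89 -0.12 -5.16] [ 0.05  -0.009 -0.027] 17.79832477892354 [-0.    -0.001 -0.    -0.     0.001 -0.002 -0.002]
clock 27.55 pos [0.5272 0.287  0.3098] yaw -10.0 tilt [0.0001 0.0001] J [-0.85  0.5   0.38  1.77 -0.23  0.91  1.02] MOVE [-0.5 -0.9 -0.2] tw 0.001
```

View pics/side5.png

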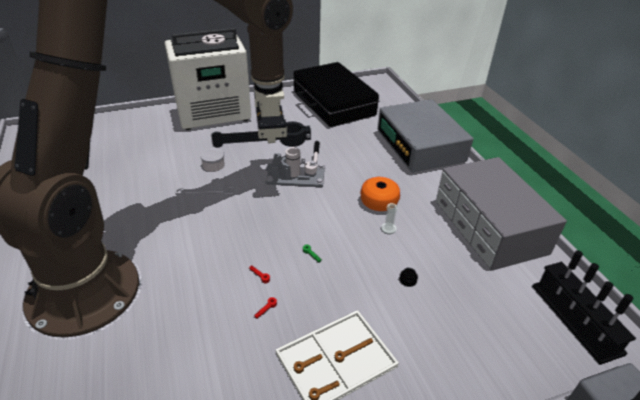

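View pics/scene5.png

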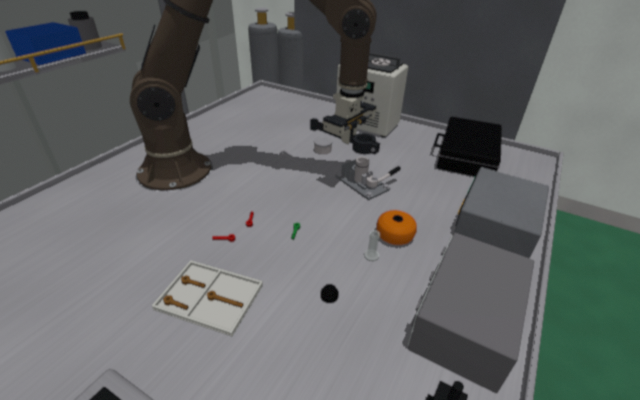

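Both views show the hub over the collar (side: hub (293,134), collar (292,153)), the arm level and still, all three pins in the tray, and the bystanders where they were. I'm handing it in.

```bash
python3 -c "
from cell import arm
print(arm.sign_off())"
```

```text
the job is handed in; nothing more can be done
None
```

I laid the short pin flat in the narrow row about 7 cm from its twin, and the long pin flat and central in the wide row. Then I picked the swing arm up by its bar at the balance point and handed in at 27.6 s, still holding it, with the hub over the collar.

**Last checks**
- **Stillness and grip:** all joint speeds were under 0.003 rad/s. The tool was straight down, the jaws were 17.8 mm open on the bar, and the load was steady at 5.2 N.
- **Height:** the tool has risen 130 mm since the grasp. That puts the hub's underside at about z = 0.130 m, 4 cm above the collar top. The collar top triangulated at 0.088–0.094 m, against 0.090 m given.
- **Centring:** by tool position the hub centre is at (0.586, 0.276) and the collar at (0.588, 0.277). Camera edges before the last nudge put the hub about 2 mm further in x than the tool position did. I split that difference, so expect it centred to about 2 mm.
- **Other objects:** the last scene and side pictures show all three pins in the tray and the other things on the counter where they were.

**What disagreed or stayed uncertain**
- **Hub-to-boss length:** it measured 207 mm against 210 mm stated, so the grasp may be 1–2 mm off the balance point. Wrist torque was within its noise.
- **Level:** the pictures gave conflicting hints of up to about 1° of tilt in opposite directions, so it is level only to about that accuracy.
- **Centring recheck:** after the last nudge I looked at the pictures but did not re-measure the edges.

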